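# Rack the angle offcuts by length

### The job

Set the four steel angle offcuts on the drying rack in order of length, the longest on the saddle next to the turned wooden post, then shorter and shorter away from it. Each is nested ridge up over its own saddle, legs snug on the slopes, in line with it and centred on it to within a centimetre, and left lying still; do not shift or knock over the amber glass jar.

Things in the scene. Friction and masses are not known exactly. Their poses are not given: they have to be found in the camera images.
- offcut_34: The shortest of four steel angle offcuts, alike but for length: 34 mm long (legs 40 x 40 mm, 4 mm thick). Lies ridge up like a roof, 57 mm across, 31 mm high. Origin: centre of the underside, level with the legs' lower edges; y along the ridge, z up. Its flat upright cut ends, at y = +-17.0 mm, can be gripped from above. Alike end for end.
- offcut_45: The second shortest of four steel angle offcuts, alike but for length: 45 mm long (legs 40 x 40 mm, 4 mm thick). Lies ridge up like a roof, 57 mm across, 31 mm high. Origin: centre of the underside, level with the legs' lower edges; y along the ridge, z up. Its flat upright cut ends, at y = +-22.5 mm, can be gripped from above. Alike end for end.
- offcut_56: The second longest of four steel angle offcuts, alike but for length: 56 mm long (legs 40 x 40 mm, 4 mm thick). Lies ridge up like a roof, 57 mm across, 31 mm high. Origin: centre of the underside, level with the legs' lower edges; y along the ridge, z up. Its flat upright cut ends, at y = +-28.0 mm, can be gripped from above. Alike end for end.
- offcut_67: The longest of four steel angle offcuts, alike but for length: 67 mm long (legs 40 x 40 mm, 4 mm thick). Lies ridge up like a roof, 57 mm across, 31 mm high. Origin: centre of the underside, level with the legs' lower edges; y along the ridge, z up. Its flat upright cut ends, at y = +-33.5 mm, can be gripped from above. Alike end for end.
- saddle_a: The saddle at the +y end of the row: dark steel ridge, 19 mm long, 45 mm wide, on a 12 mm block on the fixed light wood batten (530 x 60 x 20 mm); four in a row, 105 mm apart. Origin: centre of its foot, 20 mm above the bench; y along ridge and batten, z up; ridge at z = 37.5 mm. A nested offcut has its origin 12 mm above this one and overhangs both ends.
- saddle_b: The second saddle from the +y end: dark steel ridge, 19 mm long, 45 mm wide, on a 12 mm block on the fixed light wood batten (530 x 60 x 20 mm); four in a row, 105 mm apart. Origin: centre of its foot, 20 mm above the bench; y along ridge and batten, z up; ridge at z = 37.5 mm. A nested offcut has its origin 12 mm above this one and overhangs both ends.
- saddle_c: The third saddle from the +y end: dark steel ridge, 19 mm long, 45 mm wide, on a 12 mm block on the fixed light wood batten (530 x 60 x 20 mm); four in a row, 105 mm apart. Origin: centre of its foot, 20 mm above the bench; y along ridge and batten, z up; ridge at z = 37.5 mm. A nested offcut has its origin 12 mm above this one and overhangs both ends.
- saddle_d: The saddle at the -y end of the row: dark steel ridge, 19 mm long, 45 mm wide, on a 12 mm block on the fixed light wood batten (530 x 60 x 20 mm); four in a row, 105 mm apart. Origin: centre of its foot, 20 mm above the bench; y along ridge and batten, z up; ridge at z = 37.5 mm. A nested offcut has its origin 12 mm above this one and overhangs both ends.
- post: Turned wooden post, 28 mm in diameter and 66 mm tall, fixed upright on one end of the rack batten (either end, it differs from start to start; a low 5 mm plug sits at the other end). It stands 84 mm beyond the end saddle. Origin: centre of its foot, on the batten's top.
- jar: Amber glass jar with a brass lid, 68 mm in diameter, 100 mm tall, standing on the bench on the +y side of the work; not part of the job. Origin: centre of its underside.
There are look-alikes about, which are no part of the job. Leave any blue or yellow look-alike of the offcut_34 alone.

How it is judged:
At the end, for the whole second after the job is handed in: From the post outwards the saddles carry the 67, 56, 45, 34 mm offcuts, each with its origin 8.5 to 15.5 mm above the saddle's and within 10 mm of it sideways, ridge within 0.15 rad of the saddle's, tilt under 0.12 rad, all at rest; the jar stands where it was (((horizontal distance between post and saddle_a below 0.15 m and horizontal distance between offcut_67 and saddle_a below 0.01 m and z of offcut_67 in the frame of saddle_a between 0.0085 and 0.0155 m and angle between the y axis of offcut_67 and the y axis of saddle_a, either way round below 0.15 rad and angle between each of offcut_67, offcut_56, offcut_45, offcut_34's own z axis and vertical below 0.12 rad and horizontal distance between offcut_56 and saddle_b below 0.01 m and z of offcut_56 in the frame of saddle_b between 0.0085 and 0.0155 m and angle between the y axis of offcut_56 and the y axis of saddle_b, either way round below 0.15 rad and horizontal distance between offcut_45 and saddle_c below 0.01 m and z of offcut_45 in the frame of saddle_c between 0.0085 and 0.0155 m and angle between the y axis of offcut_45 and the y axis of saddle_c, either way round below 0.15 rad and horizontal distance between offcut_34 and saddle_d below 0.01 m and z of offcut_34 in the frame of saddle_d between 0.0085 and 0.0155 m and angle between the y axis of offcut_34 and the y axis of saddle_d, either way round below 0.15 rad) or (horizontal distance between post and saddle_d below 0.15 m and horizontal distance between offcut_67 and saddle_d below 0.01 m and z of offcut_67 in the frame of saddle_d between 0.0085 and 0.0155 m and angle between the y axis of offcut_67 and the y axis of saddle_d, either way round below 0.15 rad and angle between each of offcut_67, offcut_56, offcut_45, offcut_34's own z axis and vertical below 0.12 rad and horizontal distance between offcut_56 and saddle_c below 0.01 m and z of offcut_56 in the frame of saddle_c between 0.0085 and 0.0155 m and angle between the y axis of offcut_56 and the y axis of saddle_c, either way round below 0.15 rad and horizontal distance between offcut_45 and saddle_b below 0.01 m and z of offcut_45 in the frame of saddle_b between 0.0085 and 0.0155 m and angle between the y axis of offcut_45 and the y axis of saddle_b, either way round below 0.15 rad and horizontal distance between offcut_34 and saddle_a below 0.01 m and z of offcut_34 in the frame of saddle_a between 0.0085 and 0.0155 m and angle between the y axis of offcut_34 and the y axis of saddle_a, either way round below 0.15 rad)) and linear speed of each of offcut_67, offcut_56, offcut_45, offcut_34 below 0.02 m/s and angular speed of each of offcut_67, offcut_56, offcut_45, offcut_34 below 0.2 rad/s); the robot touches nothing.
It fails at once if the amber jar is shifted by more than 30 mm or knocked over (distance of jar from where it was at the start of the episode above 0.03 m or angle between jar's own z axis and vertical above 0.3 rad).
It also fails if it takes over 102 s, if anything falls off the work surface, if the arm or the gripper's body presses on something with over 40 N, if the wrist force passes 120 N, or if a joint passes its speed limit or range.

### The arm

A 6-joint arm with a two-finger parallel gripper is mounted at the origin on the work surface. World frame = base frame: x ahead of the robot, y to its left, z up, the work surface at z = 0. Lengths are in m, angles in rad, forces in N, time in s.
With the tool pointing down it reaches from about 0.425 to 0.95 m from the base axis. Payload 3.5 kg.
Tool frame: the origin (TCP) lies on the centre line of the jaws, within the pads' length; the fingertips stand tip_extent ahead of it and the grasp point (between the pads) lies 2 mm behind it (tip_extent is the distance from the TCP to the fingertips, in m); z points along the fingers, y is the direction in which the jaws open and shut (so a half turn about z gives the same grasp; the last joint's range is limited). The gripper opens to 85 mm and grips with 20 to 120 N. Pads are 22 mm wide; open, the fingers measure 114 mm over their backs; the gripper's body (76 mm by 85 mm) begins 54 mm behind the grasp point. The pads swing forward as they close: fully open they stand 13 mm farther back than shut.
Start: joints at [-1.297, 0.286, 1.577, -0, 1.279, -0.15], TCP at [0.278, -0.615, 0.248] pointing down, gripper open.
Joint ranges: [-2.77, 2.77], [-0.9, 2.22], [0.21, 2.48], [-1.53, 4.67], [0.24, 2.81], [-2.84, 2.84]. Speed limits (rad/s): [2.79, 2.79, 3.14, 3.14, 3.14, 3.14].

### API

Orientations are given as a unit quaternion [x, y, z, w].
In Python, from plant import * gives the robot as it stands.
- The arm moves only by the shell command python3 -m crank 'ROWS' [FORCE]. ROWS is JSON, a list of rows, each a list of 7 numbers: the gripper's target within -1 to 1 (shut at 1, half-way at 0, fully open at -1), then the shift along the tool's x, y, z in cm, then the turn, a rotation vector about the tool's x, y, z in degrees. In form: [[fingers, tx, ty, tz, wx, wy, wz], ...]. A call has 1 to 5 rows; each row shifts and turns the commanded pose from where the row before left it, along the tool's axes as they then stand; what a row does not reach is not made up. A row lasts 1/10 s, in which the tool goes at most 50 mm and 8.59 degrees, less where a joint would pass 70% of its speed; a pose out of reach is approached as far as the arm can. A call is refused whole if a number of a shift passes 5 or a number of a turn 8.59, either way. A call with a gripper value outside its range is refused whole. The fingers move at their own pace and stop on an object; FORCE is the grip in N (left out, the last holds). Time passes only in rows, so rows that do not move let the fingers close. It gives the time, the measured TCP pose, the force and the opening at its end, in the units of the state.
- get_state(): the state, without advancing time (a new reading comes with each control period).
- read_camera(name): name is "scene" or "side" or "wrist"; returns a dict with "color" (420x560x3 uint8, red, green, blue), "vfov" (degrees; the focal length in pixels is half the picture's height over the tangent of half this angle, whatever the lens; pixels are square), "cx", "cy" (the principal point, pixels), "cam_to_world" (4x4, takes a point from camera to world coordinates). Camera axes: x right, y up, looking along -z (the intrinsics and any distortion apply to the point x, -y, -z); pixel columns grow to the right and rows downward; lengths in m; the calibration is good to about 2 mm. The wrist camera is an equidistant fisheye: a pixel r from the principal point sees the ray r / f radians off the axis. A picture is of the moment at which its call begins. There is no depth.
- sign_off(): hands the job in, once; it reports no verdict.
Trained networks look in the newest picture that a camera, given by its name, has taken for a name from the list of things; names that differ only in an ending like _2 or _b are one class to them, and where a whole thing is asked for, a point or a joint stands for the part that bears it (a point fixed in the world has none). Each returns a list of dicts, best first, with "p" (0 to 1); they miss things now and then, are a little off and sometimes report something else, mostly with a low value. They report only what shows in the picture. A call takes as long as a camera call. They do not tell look-alikes from the thing itself.
- trace(thing, camera): "pixels" (420x560 bool, what is visible of it) and "location" ([column, row] in pixels, amid what is visible of it).
- place_of(thing, camera): "location" ([column, row] in pixels: a listed point, or the origin of a listed thing).
The state is a dict: "time": time; "qpos": joint angles; "dq": joint speeds; "joint_efforts": joint torques, N m; "eef_pos": TCP position; "tcp_rot": TCP orientation; "contact_force": force on the tool from outside, world axes, zero at the start; "wrist_torque": the same for the moment, N m; "opening": opening from 0.0 (shut) to 1.0 (fully open).
Only numpy, scipy, OpenCV 4.12 (cv2) and the standard library are available. Lean on these libraries where they do the work, as an engineer would, in place of code of your own. Each camera call takes 0.05 s, during which the arm holds its last target.

## Working session

There is one attempt and no reset: what is moved stays moved. The work goes in short steps, Python scripts to look and compute and a shell command to move; the robot and the scene stay as the last step left them, time stands still between calls to the robot, and variables do not carry over. Pictures are saved under pics/ and viewed, and the job is handed in when it is done.

```bash
ls; mkdir -p pics
python3 - <<'E'
from plant import *
import cv2
s=get_state()
print(s)
for n in ["scene","side","wrist"]:
    r=read_camera(n); cv2.imwrite(f"pics/{n}0.png",r["color"][:,:,::-1]); print(n,r["vfov"],r["cx"],r["cy"],r["cam_to_world"])
E
```

```text
pics
{'time': 0.0, 'qpos': array([-1.29698532e+00,  2.87177624e-01,  1.57820963e+00,  1.22205175e-05,
        1.27859830e+00, -1.50007154e-01]), 'dq': array([ 0.00095606,  0.00067861, -0.00185797, -0.00102662,  0.00017925,
       -0.00235202]), 'joint_efforts': array([ 3.32751979e-04, -4.05976439e+01, -2.92625356e+01, -1.67315570e-04,
        5.83896472e-03, -6.46702190e-06]), 'eef_pos': array([ 0.27744234, -0.61465487,  0.24692149]), 'tcp_rot': array([ 9.77630838e-01,  2.10324778e-01, -6.81775192e-05, -1.19452354e-03]), 'contact_force': array([-0.15036533, -0.03126611, -0.47027024]), 'wrist_torque': array([-0.02563049,  0.00274714,  0.01945109]), 'opening': 1.0011101441014623}
scene 44.99343320625474 275.5332961576197 212.30407487880098 [[ 0.8088225  -0.40503411  0.42632563  1.07362204]
 [ 0.58779973  0.53558465 -0.60633371 -0.73227871]
 [ 0.01725237  0.74101043  0.67127185  0.93662662]
 [ 0.          0.          0.          1.        ]]
side 56.68954564339767 283.7190635514453 208.70447327581488 [[-0.98721926  0.12639667 -0.09706705  0.43574946]
 [-0.15895323 -0.73702907  0.65690336  0.7082822 ]
 [ 0.01148915  0.66393677  0.74770045  0.77041313]
 [ 0.          0.          0.          1.        ]]
wrist 65.70646984690485 277.63477585526374 209.2342765498956 [[ 0.41113382  0.86164605  0.29754842  0.35459477]
 [-0.91157404  0.38908846  0.13282672 -0.57992532]
 [-0.00132304 -0.32584697  0.9454216   0.3721991 ]
 [ 0.          0.          0.          1.        ]]
```

View pics/scene0.png

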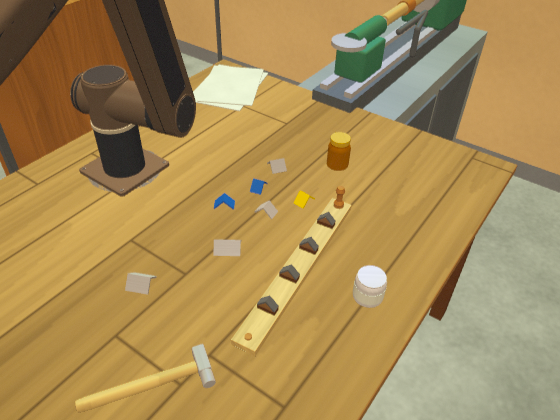

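View pics/side0.png

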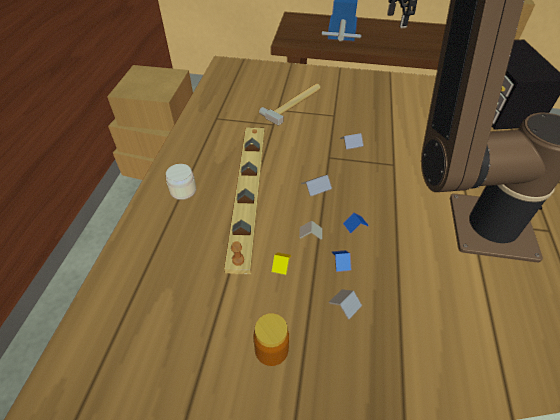

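View pics/wrist0.png

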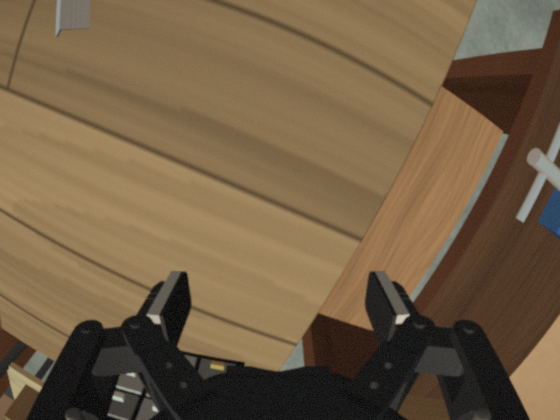

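```bash
cat > h.py <<'E'
import numpy as np, cv2
from plant import *
def f_of(r): return r["color"].shape[0]/2/np.tan(np.radians(r["vfov"])/2)
def ray(r,px,fish=False):
    f=f_of(r); d=np.array([px[0]-r["cx"],px[1]-r["cy"]])/f
    if fish:
        t=np.hypot(*d); v=np.array([d[0]/t*np.sin(t),-d[1]/t*np.sin(t),-np.cos(t)])
    else: v=np.array([d[0],-d[1],-1.])
    T=r["cam_to_world"]; return T[:3,3],T[:3,:3]@v
def onz(r,px,z,fish=False):
    o,v=ray(r,px,fish); return o+v*(z-o[2])/v[2]
def proj(r,P,fish=False):
    T=r["cam_to_world"]; p=(np.atleast_2d(P)-T[:3,3])@T[:3,:3]; f=f_of(r)
    x,y,z=p[:,0],-p[:,1],-p[:,2]
    if fish:
        rr=np.hypot(x,y)+1e-12; t=np.arctan2(rr,z); return np.c_[r["cx"]+f*t*x/rr,r["cy"]+f*t*y/rr]
    return np.c_[r["cx"]+f*x/z,r["cy"]+f*y/z]
E
python3 - <<'E'
from h import *
R={n:read_camera(n) for n in["scene","side"]}
for t,z in [("saddle_a",.02),("post",.02),("jar",0),("offcut_34",0),("offcut_45",0),("offcut_56",0),("offcut_67",0)]:
  for n in R:
    for d in place_of(t,n): 
      if d["p"]>.2: print(t,n,round(d["p"],2),np.round(d["location"],1),np.round(onz(R[n],d["location"],z),4))
im=R["scene"]["color"][140:320,110:370,::-1]; cv2.imwrite("pics/c1.png",cv2.resize(im,None,fx=3,fy=3,interpolation=3))
im=R["side"]["color"][110:330,220:380,::-1]; cv2.imwrite("pics/c2.png",cv2.resize(im,None,fx=2.7,fy=2.7,interpolation=3))
E
```

```text
saddle_a scene 0.83 [288.4 277. ] [ 0.6495 -0.0701  0.02  ]
saddle_a scene 0.57 [229.4 247.9] [ 0.4774 -0.0807  0.02  ]
saddle_a scene 0.55 [268.8 309. ] [ 0.6678 -0.1725  0.02  ]
saddle_a scene 0.54 [323.9 224.5] [0.621  0.1338 0.02  ]
saddle_a scene 0.54 [307.6 248.9] [0.6354 0.0339 0.02  ]
saddle_a side 0.76 [248.8 173. ] [ 0.6509 -0.0666  0.02  ]
saddle_a side 0.74 [242.1 231.6] [0.6216 0.1402 0.02  ]
saddle_a side 0.71 [254.7 149.9] [ 0.6554 -0.1673  0.02  ]
saddle_a side 0.71 [348.8 139.4] [ 0.3814 -0.2659  0.02  ]
saddle_a side 0.55 [248.8 198.7] [0.6295 0.0297 0.02  ]
saddle_a side 0.46 [312.6 232.4] [0.4511 0.1136 0.02  ]
post scene 0.59 [337.7 208.1] [0.6167 0.2118 0.02  ]
post side 0.54 [238.9 262.4] [0.6083 0.229  0.02  ]
jar scene 0.58 [336.1 162.6] [0.4936 0.4123 0.    ]
jar side 0.55 [273.4 350. ] [0.496  0.4082 0.    ]
offcut_34 scene 0.73 [272.9 166.2] [0.3489 0.2788 0.    ]
offcut_34 scene 0.68 [228.6 248. ] [ 0.463 -0.068  0.   ]
offcut_34 scene 0.61 [222.5 204.7] [0.3421 0.05   0.    ]
offcut_34 scene 0.59 [141.8 284.1] [ 0.3751 -0.2818  0.    ]
offcut_34 scene 0.
[... 2070 characters left out ...]
 ]
offcut_67 scene 0.68 [228.6 248. ] [ 0.463 -0.068  0.   ]
offcut_67 scene 0.61 [222.5 204.7] [0.3421 0.05   0.    ]
offcut_67 scene 0.59 [141.8 284.1] [ 0.3751 -0.2818  0.    ]
offcut_67 scene 0.53 [266.  210.9] [0.4544 0.1025 0.    ]
offcut_67 scene 0.47 [301.8 202.6] [0.5138 0.1913 0.    ]
offcut_67 scene 0.43 [259.8 187.1] [0.3781 0.1745 0.    ]
offcut_67 side 0.84 [340.7 261.6] [0.3762 0.1739 0.    ]
offcut_67 side 0.8 [313.9 187.4] [ 0.4655 -0.0611  0.    ]
offcut_67 side 0.68 [348.9 142.3] [ 0.3789 -0.2774  0.    ]
offcut_67 side 0.62 [283.1 262.9] [0.5101 0.2002 0.    ]
offcut_67 side 0.56 [309.8 230.5] [0.4592 0.0929 0.    ]
offcut_67 side 0.56 [354.1 225. ] [0.3494 0.056  0.    ]
```

View pics/c1.png

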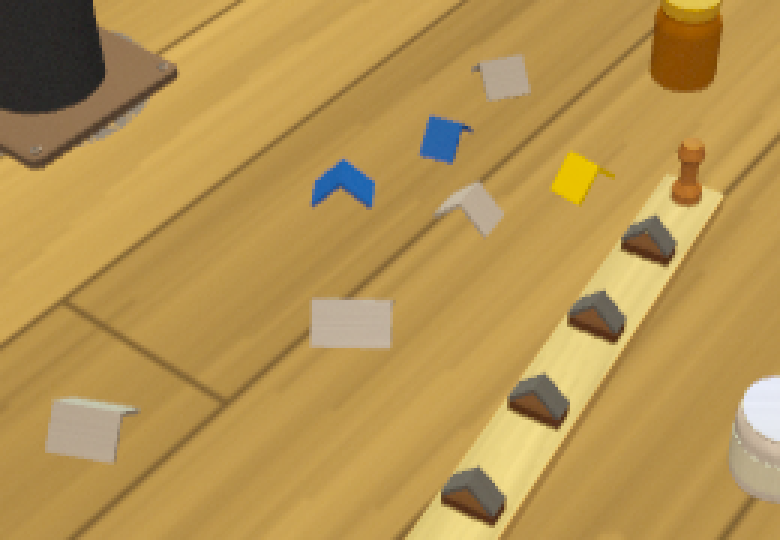

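View pics/c2.png

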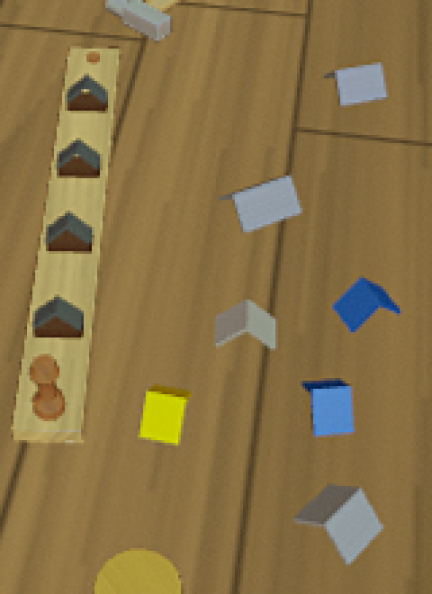

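```bash
cat > fit.py <<'E'
from h import *
from scipy.optimize import minimize
def roof(L):
    p=np.array([[0,31.1],[28.28,2.83],[25.46,0],[0,25.46],[-25.46,0],[-28.28,2.83]])/1000
    return p,L
def saddleprof():
    return np.array([[0,37.5],[22.5,15],[22.5,0],[-22.5,0],[-22.5,15]])/1000
S=4
def place(p2,y,x0,y0,yaw,z0):
    c,s=np.cos(yaw),np.sin(yaw); X=p2[:,0]; Z=p2[:,1]
    return np.c_[x0+c*X-s*y,y0+s*X+c*y,Z+z0]
def draw(img,r,prof,L,x,y,yaw,z0,box,fish=False):
    A=proj(r,place(prof,-L/2,x,y,yaw,z0),fish);B=proj(r,place(prof,L/2,x,y,yaw,z0),fish)
    q=lambda P:np.round(((P-box[:2]+.5)*S-.5)*16).astype(np.int32)
    cv2.fillPoly(img,[q(A)],255,shift=4);cv2.fillPoly(img,[q(B)],255,shift=4)
    n=len(prof)
    for i in range(n):
        j=(i+1)%n; cv2.fillPoly(img,[q(np.array([A[i],A[j],B[j],B[i]]))],255,shift=4)
def render(r,items,box,fish=False):
    img=np.zeros(((box[3]-box[1])*S,(box[2]-box[0])*S),np.uint8)
    for it in items: draw(img,r,*it,box,fish)
    return cv2.resize(img,None,fx=1/S,fy=1/S,interpolation=cv2.INTER_AREA)/255.
def iou(a,b): return np.minimum(a,b).sum()/np.maximum(a,b).sum()
def boxof(m,pad=12):
    ys,xs=np.nonzero(m); return np.array([max(xs.min()-pad,0),max(ys.min()-pad,0),min(xs.max()+pad,m.shape[1]),min(ys.max()+pad,m.shape[0])])
def fitoff(views,x,y,z0=0,L=None,yaws=None):
    # views: list of (r,mask,fish)
    bx=[boxof(m) for _,m,_ in views]; p=roof(1)[0]
    def cost(v):
        l=L if L else v[3]/1000
        return sum(1-iou(render(r,[(p,l,v[0]/1000,v[1]/1000,v[2]/20,z0)],b,f),m[b[1]:b[3],b[0]:b[2]].astype(float)) for (r,m,f),b in zip(views,bx))/len(views)
    best=None
    for yaw in (yaws if yaws is not None else np.arange(0,np.pi,np.pi/6)):
        v0=[x*1000,y*1000,yaw*20]+([] if L else [50])
        sim=np.array([v0]+[np.array(v0)+np.eye(len(v0))[i]*[8,8,5,12][i] for i in range(len(v0))])
        o=minimize(cost,v0,method="Nelder-Mead",options=dict(initial_simplex=sim,xatol=.05,fatol=1e-4))
        if best is None or o.fun<best.fun: best=o
    v=best.x; return v[0]/1000,v[1]/1000,(v[2]/20)%np.pi,(L or v[3]/1000),1-best.fun
E
cat > f1.py <<'E'
from fit import *
import pickle
R={n:read_camera(n) for n in["scene","side"]}
M={}
for n in R:
    c=R[n]["color"]; hsv=cv2.cvtColor(c,cv2.COLOR_RGB2HSV)
    M[n]=[(d["location"],d["pixels"],d["p"]) for d in trace("offcut_34",n)]
    for l,m,p in M[n]:
        print(n,np.round(l,1),round(p,2),m.sum(),np.median(hsv[m],axis=0))
def pick(n,g):
    q=proj(R[n],[g[0],g[1],.015])[0]; return min(M[n],key=lambda t:np.hypot(*(np.array(t[0])-q)))
for g in [(.349,.279),(.455,.098),(.464,-.065),(.376,-.28)]:
    ms=[(R[n],pick(n,g)[1],False) for n in R]
    f=fitoff(ms,*g); print(g,"both",np.round(f,4))
    for k,n in enumerate(R):
        print("   ",n,np.round(fitoff([ms[k]],f[0],f[1],yaws=[f[2]]),4))
pickle.dump((R,M),open("m.pkl","wb"))
E
python3 f1.py
```

```text
scene [139.5 284.9] 0.84 444 [ 17.  53. 183.]
scene [229.8 247.2] 0.78 365 [ 17.  46. 192.]
scene [278.1 164.7] 0.64 223 [ 17.  54. 181.]
scene [299.5 200.3] 0.64 141 [ 25. 255. 234.]
scene [257.1 185.3] 0.58 149 [106. 191. 167.]
scene [225.4 200.9] 0.51 172 [106. 206. 172.]
scene [270.1 209.2] 0.49 192 [ 17.  53. 187.]
side [315.5 182.8] 0.84 333 [105.  32. 168.]
side [342.1 261.9] 0.81 271 [106. 151. 202.]
side [353.4 222.3] 0.76 205 [107. 203. 148.]
side [349.7 300.8] 0.74 491 [ 97.  26. 159.]
side [349.4 142.3] 0.73 216 [108.  38. 172.]
side [307.1 228.2] 0.71 250 [ 26.   27.5 137.5]
side [278.5 265. ] 0.51 302 [ 31. 255. 206.]
(0.349, 0.279) both [0.361  0.282  2.5068 0.0439 0.9035]
    scene [0.3613 0.2816 2.4543 0.0445 0.8868]
    side [0.361  0.2824 2.5193 0.043  0.9343]
(0.455, 0.098) both [0.4562 0.0997 0.0726 0.0316 0.8992]
    scene [0.4561 0.0988 0.0828 0.0325 0.9118]
    side [0.4575 0.1009 0.1117 0.0303 0.9171]
(0.464, -0.065) both [ 0.4619 -0.0697  2.1854  0.0622  0.8738]
    scene [ 0.4619 -0.0706  2.2005  0.0619  0.8667]
    side [ 0.4619 -0.0679  2.2015  0.0623  0.8992]
(0.376, -0.28) both [ 0.3738 -0.2821  1.9798  0.0537  0.8799]
    scene [ 0.3724 -0.2824  2.0064  0.0546  0.9239]
    side [ 0.3735 -0.279   1.963   0.0525  0.8718]
```

```bash
cat > f2.py <<'E'
from fit import *
import pickle
import plant; print([k for k in dir(plant) if not k.startswith('_')], getattr(plant,'tip_extent',None))
R,M=pickle.load(open("m.pkl","rb"))
def pick(n,g):
    q=proj(R[n],[g[0],g[1],.015])[0]; return min(M[n],key=lambda t:np.hypot(*(np.array(t[0])-q)))
for g in [(.361,.282,2.5,.045),(.456,.0997,.08,.034),(.462,-.0697,2.19,.067),(.374,-.282,1.98,.056)]:
    ms=[(R[n],pick(n,g)[1],False) for n in R]
    print(g,np.round(fitoff(ms,*g[:2],L=g[3],yaws=[g[2]]),4))
V=[];T={}
for n in R:
    m=np.zeros((420,560),bool)
    T[n]=trace("saddle_a",n)
    for d in T[n]:
        P=onz(R[n],d["location"],.04); print(n,round(d["p"],2),d["pixels"].sum(),np.round(P,3))
        if P[0]>.56: m|=d["pixels"]
    V.append((n,m))
    cv2.imwrite(f"pics/sad_{n}.png",m*255)
p=saddleprof()
def cost(v,V=V):
    c=0
    for n,m in V:
        b=boxof(m); u=np.array([-np.sin(v[2]/100),np.cos(v[2]/100)]); ctr=v[:2]/1000
        its=[(p,.019,*(ctr+u*k*.105),v[2]/100,.02) for k in (1.5,.5,-.5,-1.5)]
        c+=1-iou(render(R[n],its,b),m[b[1]:b[3],b[0]:b[2]].astype(float))
    return c/len(V)
for VV in (V,V[:1],V[1:]):
    v0=np.array([641,-17,14.])
    o=minimize(cost,v0,(VV,),method="Nelder-Mead",options=dict(initial_simplex=[v0,v0+[6,0,0],v0+[0,6,0],v0+[0,0,5]],xatol=.05,fatol=1e-4))
    v=o.x;u=np.array([-np.sin(v[2]/100),np.cos(v[2]/100)])
    print(v/[1000,1000,100],o.fun,[np.round(v[:2]/1000+u*k*.105,4) for k in(1.5,.5,-.5,-1.5)])
E
python3 f2.py; tail -5 *.txt 2>/dev/null
```

```text
['Unreachable', 'get_state', 'place_of', 'read_camera', 'sign_off', 'tip_extent', 'trace'] 0.017
(0.361, 0.282, 2.5, 0.045) [0.3605 0.282  2.4985 0.045  0.9008]
(0.456, 0.0997, 0.08, 0.034) [0.4565 0.0997 0.0742 0.034  0.883 ]
(0.462, -0.0697, 2.19, 0.067) [ 0.4614 -0.0683  2.2292  0.067   0.8459]
(0.374, -0.282, 1.98, 0.056) [ 0.3737 -0.2819  1.9567  0.056   0.87  ]
scene 0.71 214 [0.642 0.026 0.04 ]
scene 0.66 210 [0.628 0.127 0.04 ]
scene 0.6 271 [ 0.664 -0.174  0.04 ]
scene 0.57 257 [ 0.661 -0.074  0.04 ]
side 0.75 211 [0.635 0.049 0.04 ]
side 0.62 191 [ 0.646 -0.053  0.04 ]
side 0.6 228 [0.623 0.139 0.04 ]
side 0.59 143 [ 0.67  -0.182  0.04 ]
[ 0.64377863 -0.01689774  0.13155724] 0.11837016736427097 [array([0.6231, 0.1392]), array([0.6369, 0.0351]), array([ 0.6507, -0.0689]), array([ 0.6644, -0.173 ])]
[ 0.64342108 -0.01747192  0.13297839] 0.09383453880720316 [array([0.6225, 0.1386]), array([0.6365, 0.0346]), array([ 0.6504, -0.0695]), array([ 0.6643, -0.1736])]
[ 0.64459527 -0.0155266   0.12989145] 0.1101457643118009 [array([0.6242, 0.1406]), array([0.6378, 0.0365]), array([ 0.6514, -0.0676]), array([ 0.665 , -0.1717])][ WARN:0@1.945] global loadsave.cpp:1063 imwrite_ Unsupported depth image for selected encoder is fallbacked to CV_8U.
```

```bash
cat > ov.py <<'E'
from fit import *
import pickle
R,M=pickle.load(open("m.pkl","rb"))
it=[(roof(1)[0],.045,.3605,.282,2.4985,0),(roof(1)[0],.034,.4565,.0997,.0742,0),(roof(1)[0],.067,.4614,-.0683,2.2292,0),(roof(1)[0],.056,.3737,-.2819,1.9567,0)]
u=np.array([-np.sin(.1316),np.cos(.1316)])
it+=[(saddleprof(),.019,*(np.array([.6438,-.0169])+u*k*.105),.1316,.02) for k in(1.5,.5,-.5,-1.5)]
out=[]
for n,(a,b,c,d),s in (("scene",(110,140,370,330),3),("side",(220,110,380,330),2.7)):
    im=cv2.resize(R[n]["color"][b:d,a:c,::-1],None,fx=s,fy=s,interpolation=cv2.INTER_NEAREST).copy()
    for p,L,x,y,w,z in it:
        A=(proj(R[n],place(p,-L/2,x,y,w,z))-[a,b]+.5)*s;B=(proj(R[n],place(p,L/2,x,y,w,z))-[a,b]+.5)*s
        for Q in (A,B): cv2.polylines(im,[Q.round().astype(int)],True,(0,0,255),1)
        for i in range(len(p)): cv2.line(im,*[tuple(map(int,q[i].round())) for q in (A,B)],(0,255,0),1)
    cv2.imwrite(f"pics/ov_{n}.png",im)
E
python3 ov.py
```

```text
(no output)
```

View pics/ov_scene.png

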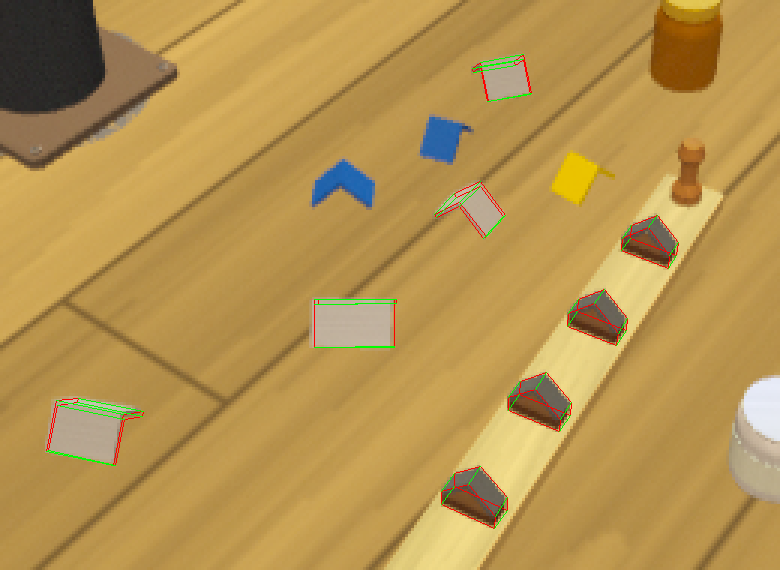

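View pics/ov_side.png

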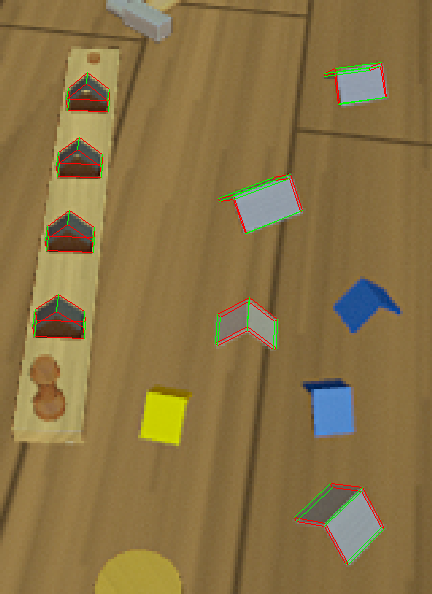

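```bash
cat > plan.py <<'E'
# python3 plan.py x y z phi [n]  : prints rows shift/turn in tool axes from present pose
import sys; from h import *; from scipy.spatial.transform import Rotation as Ro
x,y,z,phi=map(float,sys.argv[1:5])
s=get_state(); T=Ro.from_quat(s["tcp_rot"]); p=s["eef_pos"]
Tt=Ro.from_matrix(np.array([[np.cos(phi),np.sin(phi),0],[np.sin(phi),-np.cos(phi),0],[0,0,-1]]).astype(float))
rv=(T.inv()*Tt).as_rotvec(degrees=True); d=np.array([x,y,z])-p
n=max(1,int(np.ceil(max(np.linalg.norm(d)/.049,np.abs(rv).max()/8.5)))) if len(sys.argv)<6 else int(sys.argv[5])
cur=T; X=T.as_matrix()[:,0]
print("t",round(s["time"],2),"pos",np.round(p,4),"phi",round(np.arctan2(X[1],X[0]),4),"F",np.round(s["contact_force"],1),"op",round(s["opening"],3),"n",n)
for i in range(n):
    print("  ",np.round(cur.inv().apply(d/n)*100,2).tolist(),np.round(rv/n,2).tolist()); cur=cur*Ro.from_rotvec(rv/n,degrees=True)
E
python3 plan.py .4614 -.0683 .12 -.912
```

```text
t 1.25 pos [ 0.2776 -0.6153  0.2483] phi 0.4238 F [-0.7 -0.7 -0.2] op 0.999 n 13
   [3.02, -3.25, 0.99] [0.0, -0.0, 5.89]
   [2.67, -3.55, 0.99] [0.0, -0.0, 5.89]
   [2.29, -3.8, 0.99] [0.0, -0.0, 5.89]
   [1.89, -4.02, 0.99] [0.0, -0.0, 5.89]
   [1.47, -4.19, 0.99] [0.0, -0.0, 5.89]
   [1.03, -4.32, 0.99] [0.0, -0.0, 5.89]
   [0.58, -4.4, 0.99] [0.0, -0.0, 5.89]
   [0.13, -4.44, 0.99] [0.0, -0.0, 5.89]
   [-0.33, -4.43, 0.99] [0.0, -0.0, 5.89]
   [-0.78, -4.37, 0.99] [0.0, -0.0, 5.89]
   [-1.22, -4.27, 0.99] [0.0, -0.0, 5.89]
   [-1.66, -4.12, 0.99] [0.0, -0.0, 5.89]
   [-2.07, -3.93, 0.99] [0.0, -0.0, 5.89]
```

```bash
python3 -m crank '[[-1,3.0,-3.25,1,0,0,5.9],[-1,2.7,-3.55,1,0,0,5.9],[-1,2.3,-3.8,1,0,0,5.9],[-1,1.9,-4.0,1,0,0,5.9],[-1,1.5,-4.2,1,0,0,5.9]]' && python3 -m crank '[[-1,1.0,-4.3,1,0,0,5.9],[-1,0.6,-4.4,1,0,0,5.9],[-1,0.1,-4.4,1,0,0,5.9],[-1,-0.3,-4.4,1,0,0,5.9],[-1,-0.8,-4.4,1,0,0,5.9]]'; python3 plan.py .4614 -.0683 .12 -.912
```

```text
time: 1.75
eef_pos: [0.3494, -0.4033, 0.1981]
tcp_rot: [0.999, -0.048, 0.0, 0.0]
contact_force: [-0.4, -0.8, 0.7]
opening: 1.002
time: 2.25
eef_pos: [0.4201, -0.1936, 0.1484]
tcp_rot: [0.954, -0.301, 0.001, 0.0]
contact_force: [0.4, -0.1, 0.4]
opening: 1.0
t 2.25 pos [ 0.4201 -0.1936  0.1484] phi -0.6107 F [ 0.4 -0.1  0.4] op 1.0 n 3
   [-1.27, -4.21, 0.95] [-0.0, -0.03, 5.76]
   [-1.68, -4.06, 0.95] [-0.0, -0.03, 5.76]
   [-2.08, -3.87, 0.95] [-0.0, -0.03, 5.76]
```

```bash
python3 -m crank '[[-1,-1.25,-4.2,1,0,0,5.8],[-1,-1.7,-4.05,1,0,0,5.8],[-1,-2.1,-3.9,0.9,0,0,5.8],[-1,0,0,0,0,0,0]]'; python3 plan.py .4614 -.0683 .12 -.912
python3 - <<'E'
from h import *
r=read_camera("wrist"); print(np.round(r["cam_to_world"],3)); cv2.imwrite("pics/w1.png",r["color"][:,:,::-1])
E
```

```text
time: 2.65
eef_pos: [0.4601, -0.065, 0.1181]
tcp_rot: [0.899, -0.437, -0.001, -0.0]
contact_force: [-0.7, -1.0, 0.7]
opening: 0.996
t 2.65 pos [ 0.4601 -0.065   0.1181] phi -0.9051 F [-0.7 -1.   0.7] op 0.996 n 1
   [0.33, 0.1, -0.19] [0.02, 0.17, 0.39]
[[-0.787  0.583  0.203  0.513]
 [-0.617 -0.743 -0.259 -0.131]
 [-0.    -0.329  0.944  0.243]
 [ 0.     0.     0.     1.   ]]
```

View pics/w1.png

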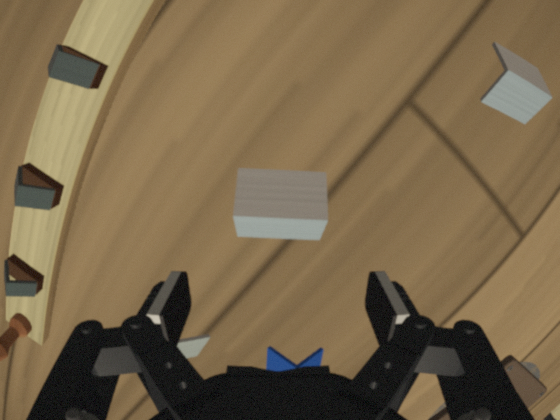

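```bash
cat > wf.py <<'E'
# python3 wf.py x y yaw L z0
import sys; from fit import *
x,y,w,L,z0=map(float,sys.argv[1:6])
r=read_camera("wrist"); q=proj(r,[x,y,z0+.015],True)[0]
ds=trace("offcut_34","wrist"); d=min(ds,key=lambda d:np.hypot(*(np.array(d["location"])-q)))
print("pred",q,"loc",d["location"],d["p"],d["pixels"].sum())
for l in (L,None): print(np.round(fitoff([(r,d["pixels"],True)],x,y,z0=z0,L=l,yaws=[w]),4))
if len(sys.argv)>6: cv2.imwrite(f"pics/{sys.argv[6]}.png",r["color"][:,:,::-1])
E
python3 wf.py .4614 -.0683 2.2292 .067 0
```

```text
pred [278.01399304 213.76203157] loc [277.3, 205.3] 0.77 6204
[ 0.4619 -0.0693  2.187   0.067   0.9852]
[ 0.4618 -0.0694  2.1868  0.067   0.9853]
```

```bash
python3 plan.py .4619 -.0693 .03 -.955 3
```

```text
t 2.8 pos [ 0.4606 -0.0697  0.1196] phi -0.9081 F [ 0.9 -0.8 -0.2] op 0.998 n 3
   [0.01, -0.04, 2.99] [0.0, -0.01, 0.9]
   [0.01, -0.04, 2.99] [0.0, -0.01, 0.9]
   [0.01, -0.04, 2.99] [0.0, -0.01, 0.9]
```

```bash
python3 -m crank '[[-1,0.05,-0.1,3,0,0,2.7],[-1,0,0,3,0,0,0],[-1,0,0,2.9,0,0,0],[-1,0,0,0,0,0,0]]'; python3 plan.py .4619 -.0693 .02 -.955 1;python3 - <<'E'
from h import *
for n in ["wrist","scene"]:
    r=read_camera(n); c=r["color"][:,:,::-1]
    if n=="scene": c=cv2.resize(c[170:300,150:310],None,fx=4,fy=4)
    cv2.imwrite(f"pics/{n}2.png",c)
E
```

```text
time: 3.2
eef_pos: [0.4584, -0.0698, 0.0272]
tcp_rot: [0.887, -0.461, -0.004, 0.001]
contact_force: [-0.8, -0.8, 0.5]
opening: 0.998
t 3.2 pos [ 0.4584 -0.0698  0.0272] phi -0.9592 F [-0.8 -0.8  0.5] op 0.998 n 1
   [0.16, -0.32, 0.72] [0.26, 0.37, -0.24]
```

View pics/wrist2.png

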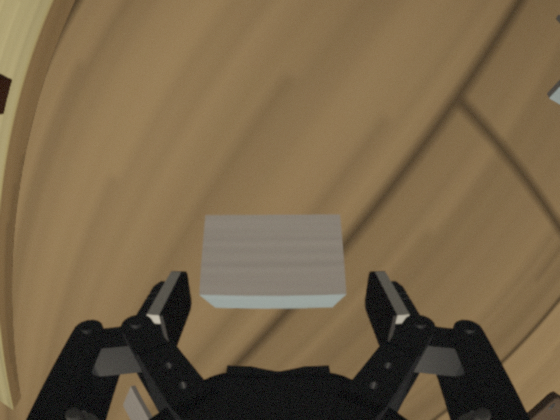

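View pics/scene2.png

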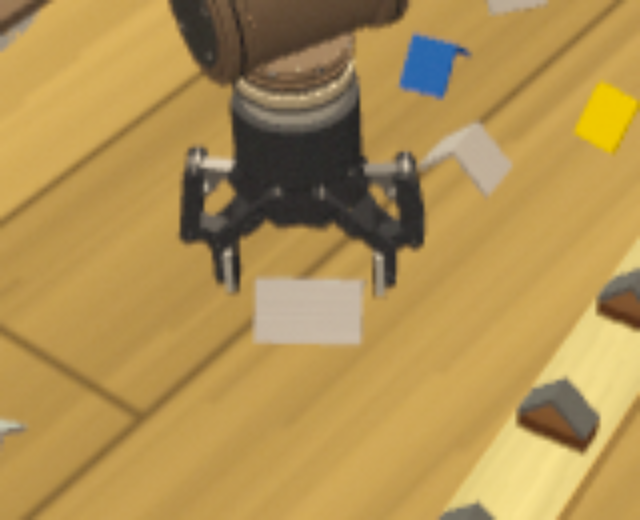

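Run:
```python
from h import *
r=read_camera("scene")
for s in(1,-1):
  for z in (0.01,.02,.03): print(s,z,(proj(r,[.460+s*.046*.817,-.0695+s*.046*.577,z])[0]-[150,170])*4)
```

```text
1 0.01 [381.09236809 301.95825793]
1 0.02 [380.73064422 290.90248276]
1 0.03 [380.36510291 279.73003053]
-1 0.01 [235.91592054 298.79660704]
-1 0.02 [234.79203333 287.72300421]
-1 0.03 [233.65628385 276.5325231 ]
```

```bash
python3 -m crank '[[-1,0.1,-0.1,0.7,0,0,0],[0,0,0,0,0,0,0],[0.5,0,0,0,0,0,0],[0.5,0,0,0,0,0,0],[0.5,0,0,0,0,0,0]]' 60; python3 -m crank '[[1,0,0,0,0,0,0],[1,0,0,0,0,0,0]]'; python3 plan.py .4619 -.0693 .02 -.955 1
```

```text
time: 3.85
eef_pos: [0.4641, -0.0699, 0.0246]
tcp_rot: [0.888, -0.46, 0.001, -0.0]
contact_force: [-1.3, -0.3, 5.9]
opening: 0.764
time: 4.05
eef_pos: [0.4641, -0.0699, 0.0246]
tcp_rot: [0.888, -0.46, 0.001, -0.0]
contact_force: [-0.9, 0.7, 6.8]
opening: 0.766
t 4.05 pos [ 0.4641 -0.0699  0.0246] phi -0.9566 F [-0.9  0.7  6.8] op 0.766 n 1
   [-0.18, 0.14, 0.46] [-0.08, -0.13, -0.09]
```

```bash
python3 -m crank '[[1,0,0,-1,0,0,0],[1,0,0,-3,0,0,0],[1,0,0,-4,0,0,0],[1,0,0,-4,0,0,0]]'; python3 plan.py .6231 .1392 .14 .1316
```

```text
time: 4.45
eef_pos: [0.4615, -0.0689, 0.1438]
tcp_rot: [0.888, -0.46, -0.002, 0.0]
contact_force: [1.0, 0.1, -1.0]
opening: 0.759
t 4.45 pos [ 0.4615 -0.0689  0.1438] phi -0.9565 F [ 1.   0.1 -1. ] op 0.759 n 8
   [-0.96, -3.15, 0.04] [0.0, 0.02, -7.79]
   [-0.53, -3.25, 0.04] [0.0, 0.02, -7.79]
   [-0.08, -3.29, 0.04] [0.0, 0.02, -7.79]
   [0.37, -3.27, 0.04] [0.0, 0.02, -7.79]
   [0.81, -3.19, 0.04] [0.0, 0.02, -7.79]
   [1.23, -3.05, 0.04] [0.0, 0.02, -7.79]
   [1.64, -2.86, 0.05] [0.0, 0.02, -7.79]
   [2.01, -2.61, 0.05] [0.0, 0.02, -7.79]
```

```bash
python3 -m crank '[[1,-0.95,-3.15,0,0,0,-7.8],[1,-0.5,-3.25,0,0,0,-7.8],[1,-0.1,-3.3,0,0,0,-7.8],[1,0.4,-3.3,0,0,0,-7.8],[1,0.8,-3.2,0,0,0,-7.8]]' && python3 -m crank '[[1,1.2,-3.05,0,0,0,-7.8],[1,1.6,-2.9,0,0,0,-7.8],[1,2,-2.6,0,0,0,-7.8],[1,0,0,0,0,0,0]]'; python3 plan.py .6231 .1392 .14 .1316; python3 wf.py .6231 .1392 .1316 .067 .115 w3; python3 plan.py .6231 .1392 .14 .1316
```

```text
time: 4.95
eef_pos: [0.5642, 0.0619, 0.1429]
tcp_rot: [0.991, -0.135, -0.001, 0.0]
contact_force: [0.5, -0.6, -1.7]
opening: 0.76
time: 5.35
eef_pos: [0.6252, 0.1419, 0.143]
tcp_rot: [0.998, 0.068, 0.0, -0.0]
contact_force: [-0.4, -1.0, -2.4]
opening: 0.759
t 5.35 pos [0.6252 0.1419 0.143 ] phi 0.1369 F [-0.4 -1.  -2.4] op 0.759 n 1
   [-0.24, 0.24, 0.3] [-0.05, -0.03, 0.31]
pred [282.97399629 284.00024186] loc [279.0, 266.5] 0.96 12801
[0.6224 0.1417 0.1327 0.067  0.9694]
[0.6224 0.142  0.137  0.0676 0.9708]
t 5.45 pos [0.6234 0.1395 0.1425] phi 0.1325 F [-0.4 -0.5 -2. ] op 0.761 n 1
   [-0.03, 0.02, 0.25] [0.01, 0.13, 0.05]
```

View pics/w3.png

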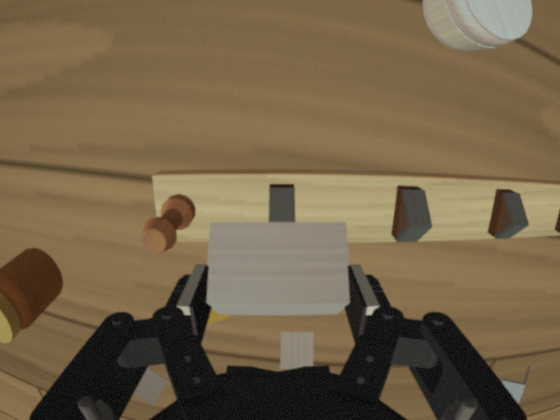

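```bash
python3 -m crank '[[1,0,0.1,3.5,0,0,0],[1,0,0,3.5,0,0,0],[1,0,0,1,0,0,0],[1,0,0,0,0,0,0]]'; python3 plan.py .6231 .1392 .0566 .1316
python3 - <<'E'
from h import *
for n,b in (("side",(200,190,300,290)),("scene",(280,170,380,270))):
    r=read_camera(n); c=cv2.resize(r["color"][b[1]:b[3],b[0]:b[2],::-1],None,fx=4,fy=4)
    cv2.imwrite(f"pics/{n}4.png",c)
E
```

```text
time: 5.85
eef_pos: [0.6231, 0.1371, 0.0622]
tcp_rot: [0.998, 0.065, -0.002, 0.0]
contact_force: [-0.8, -0.2, -1.2]
opening: 0.761
t 5.85 pos [0.6231 0.1371 0.0622] phi 0.1307 F [-0.8 -0.2 -1.2] op 0.761 n 1
   [0.03, -0.21, 0.56] [-0.01, 0.19, -0.05]
```

View pics/side4.png

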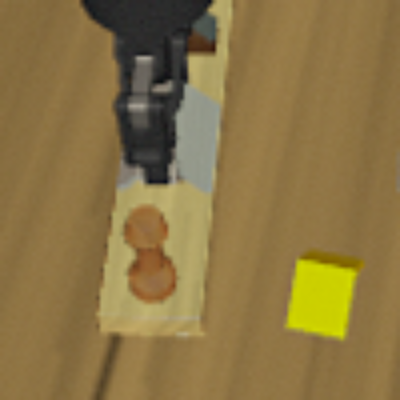

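View pics/scene4.png

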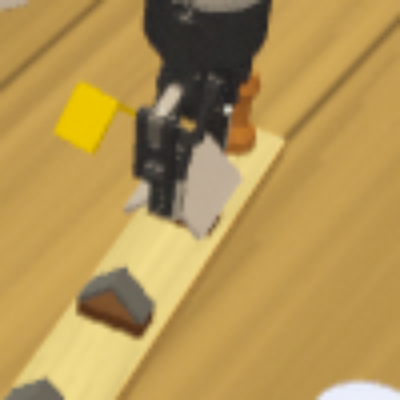

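Looks lined up over saddle_a. Lower slowly until contact.

```bash
python3 -m crank '[[1,0,0,0.3,0,0,0],[1,0,0,0,0,0,0]]';python3 -m crank '[[1,0,0,0.2,0,0,0],[1,0,0,0,0,0,0]]'
```

```text
time: 6.15
eef_pos: [0.6246, 0.138, 0.0612]
tcp_rot: [0.998, 0.066, 0.0, 0.0]
contact_force: [0.1, -0.3, -2.3]
opening: 0.759
time: 6.35
eef_pos: [0.6243, 0.1381, 0.0583]
tcp_rot: [0.998, 0.066, -0.0, -0.0]
contact_force: [0.4, -0.6, -1.6]
opening: 0.761
```

```bash
python3 -m crank '[[1,0,0,0.1,0,0,0],[1,0,0,0,0,0,0]]';python3 -m crank '[[1,0,0,0.1,0,0,0],[1,0,0,0,0,0,0]]'
```

```text
time: 6.55
eef_pos: [0.6247, 0.1381, 0.0576]
tcp_rot: [0.998, 0.066, 0.0, -0.0]
contact_force: [0.5, 0.2, -1.7]
opening: 0.759
time: 6.75
eef_pos: [0.6252, 0.1382, 0.057]
tcp_rot: [0.998, 0.066, 0.001, -0.0]
contact_force: [0.9, 0.4, 1.5]
opening: 0.765
```

```bash
python3 -m crank '[[-0.65,0,0,0,0,0,0],[-0.8,0,0,0,0,0,0],[-1,0,0,0,0,0,0],[-1,0,0,0,0,0,0]]' 20; python3 -m crank '[[-1,0,0,-2,0,0,0],[-1,0,0,-4,0,0,0],[-1,0,0,-4,0,0,0],[-1,0,0,0,0,0,0]]'; python3 wf.py .6231 .1392 .1316 .067 .032 w5;python3 plan.py .3737 -.2819 .13 -1.185
```

```text
time: 7.15
eef_pos: [0.6243, 0.1381, 0.0562]
tcp_rot: [0.998, 0.066, -0.0, 0.0]
contact_force: [0.1, -0.4, -0.7]
opening: 0.998
time: 7.55
eef_pos: [0.6286, 0.1384, 0.1643]
tcp_rot: [0.998, 0.066, 0.007, 0.0]
contact_force: [0.4, -0.8, 0.8]
opening: 1.0
pred [275.87420909 218.64446305] loc [277.7, 213.5] 0.58 5462
[0.6242 0.1386 0.1309 0.067  0.9768]
[0.6242 0.1385 0.1297 0.0673 0.9777]
t 7.65 pos [0.6252 0.1381 0.1581] phi 0.1323 F [-0.3  0.8 -0.2] op 0.999 n 11
   [-2.77, 3.48, 0.25] [-0.01, -0.01, 6.86]
   [-2.33, 3.79, 0.25] [-0.01, -0.01, 6.86]
   [-1.87, 4.04, 0.25] [-0.01, -0.01, 6.86]
   [-1.37, 4.24, 0.25] [-0.01, -0.01, 6.86]
   [-0.85, 4.37, 0.25] [-0.01, -0.01, 6.86]
   [-0.32, 4.44, 0.25] [-0.01, -0.01, 6.86]
   [0.21, 4.45, 0.25] [-0.01, -0.01, 6.86]
   [0.74, 4.39, 0.25] [-0.01, -0.01, 6.86]
   [1.26, 4.27, 0.25] [-0.01, -0.01, 6.86]
   [1.76, 4.09, 0.26] [-0.01, -0.01, 6.86]
   [2.23, 3.85, 0.26] [-0.01, -0.01, 6.86]
```

View pics/w5.png

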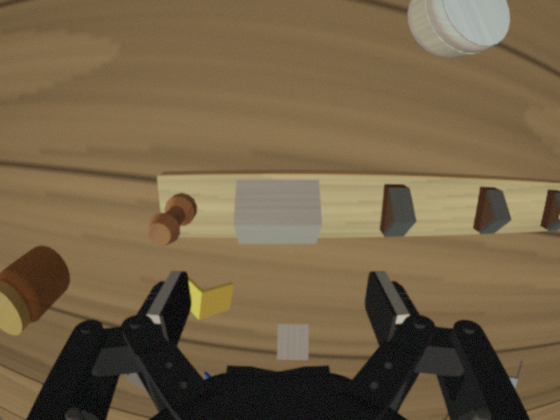

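```bash
python3 -m crank '[[-1,-2.8,3.5,0.2,0,0,6.9],[-1,-2.3,3.8,0.2,0,0,6.9],[-1,-1.9,4.0,0.2,0,0,6.9],[-1,-1.4,4.2,0.2,0,0,6.9],[-1,-0.9,4.4,0.2,0,0,6.9]]' && python3 -m crank '[[-1,-0.3,4.4,0.3,0,0,6.9],[-1,0.2,4.4,0.3,0,0,6.9],[-1,0.7,4.4,0.3,0,0,6.9],[-1,1.3,4.3,0.3,0,0,6.8],[-1,1.8,4.1,0.3,0,0,6.8]]'&& python3 -m crank '[[-1,2.2,3.9,0.3,0,0,6.8],[-1,0,0,0,0,0,0]]';  python3 wf.py .3737 -.2819 1.9567 .056 0 w6;python3 plan.py .3737 -.2819 .03 -1.185 2
```

```text
time: 8.15
eef_pos: [0.5064, -0.053, 0.1441]
tcp_rot: [0.972, -0.235, -0.002, -0.0]
contact_force: [0.6, -0.0, 0.4]
opening: 1.005
time: 8.65
eef_pos: [0.3919, -0.2431, 0.1294]
tcp_rot: [0.859, -0.511, -0.002, -0.0]
contact_force: [-0.3, -0.9, -0.3]
opening: 1.001
time: 8.85
eef_pos: [0.3674, -0.2836, 0.1264]
tcp_rot: [0.827, -0.563, -0.002, 0.0]
contact_force: [0.2, 0.2, 0.5]
opening: 0.999
pred [269.55956571 210.98344325] loc [269.1, 203.0] 0.82 4811
[ 0.3735 -0.2814  1.978   0.056   0.9704]
[ 0.3735 -0.2814  1.9793  0.0554  0.9732]
t 8.95 pos [ 0.3692 -0.2806  0.1266] phi -1.1893 F [0.  0.5 0.7] op 0.996 n 2
   [0.16, -0.19, 4.83] [0.02, 0.11, -0.12]
   [0.15, -0.19, 4.83] [0.02, 0.11, -0.12]
```

View pics/w6.png

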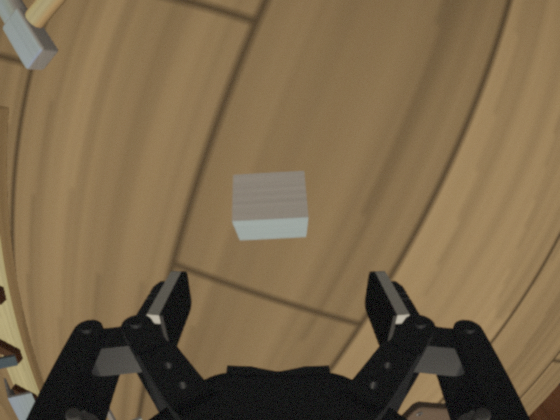

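```bash
python3 -m crank '[[-1,0.25,-0.35,4,0,0,-1.5],[-1,0,0,4,0,0,0],[-1,0,0,2.2,0,0,0],[-1,0,0,0,0,0,0]]' 60; python3 plan.py .3735 -.2814 .024 -1.1636 1; python3 -m crank '[[1,0,0,0,0,0,0],[1,0,0,0,0,0,0],[1,0,0,0,0,0,0],[1,0,0,0,0,0,0],[1,0,0,0,0,0,0]]'
```

```text
time: 9.35
eef_pos: [0.3727, -0.2775, 0.0221]
tcp_rot: [0.837, -0.547, -0.005, -0.002]
contact_force: [-0.4, -0.5, -0.3]
opening: 1.002
t 9.35 pos [ 0.3727 -0.2775  0.0221] phi -1.1582 F [-0.4 -0.5 -0.3] op 1.002 n 1
   [0.38, 0.09, -0.19] [0.17, 0.57, 0.31]
time: 9.85
eef_pos: [0.3762, -0.2828, 0.0283]
tcp_rot: [0.836, -0.549, 0.002, 0.0]
contact_force: [2.0, 2.8, 7.0]
opening: 0.639
```

```bash
python3 -m crank '[[1,0,0,-1,0,0,0],[1,0,0,-3,0,0,0],[1,0,0,-4,0,0,0],[1,0,0,-4,0,0,0]]'; python3 plan.py .6369 .0351 .135 .1316
```

```text
time: 10.25
eef_pos: [0.3738, -0.2813, 0.1474]
tcp_rot: [0.836, -0.548, -0.001, -0.0]
contact_force: [0.4, -0.8, -0.9]
opening: 0.634
t 10.25 pos [ 0.3738 -0.2813  0.1474] phi -1.161 F [ 0.4 -0.8 -0.9] op 0.634 n 9
   [-2.06, -4.08, 0.14] [-0.0, 0.01, -8.23]
   [-1.45, -4.33, 0.14] [-0.0, 0.01, -8.23]
   [-0.82, -4.5, 0.14] [-0.0, 0.01, -8.23]
   [-0.17, -4.57, 0.14] [-0.0, 0.01, -8.23]
   [0.49, -4.55, 0.14] [-0.0, 0.01, -8.23]
   [1.13, -4.43, 0.14] [-0.0, 0.01, -8.23]
   [1.76, -4.22, 0.14] [-0.0, 0.01, -8.23]
   [2.34, -3.93, 0.14] [-0.0, 0.01, -8.23]
   [2.88, -3.55, 0.14] [-0.0, 0.01, -8.23]
```

```bash
python3 -m crank '[[1,-2.05,-4.1,0,0,0,-8.2],[1,-1.45,-4.3,0,0,0,-8.2],[1,-0.8,-4.5,0,0,0,-8.2],[1,-0.2,-4.55,0,0,0,-8.2],[1,0.5,-4.55,0,0,0,-8.2]]' && python3 -m crank '[[1,1.1,-4.4,0,0,0,-8.2],[1,1.8,-4.2,0,0,0,-8.2],[1,2.3,-3.9,0,0,0,-8.3],[1,2.9,-3.6,0,0,0,-8.3],[1,0,0,0,0,0,0]]'; python3 wf.py .6369 .0351 .1316 .056 .119 w7; python3 plan.py .6369 .0351 .066 .1316 2
```

```text
time: 10.75
eef_pos: [0.5213, -0.1051, 0.1468]
tcp_rot: [0.976, -0.218, 0.0, 0.0]
contact_force: [0.5, -0.3, -0.8]
opening: 0.632
time: 11.25
eef_pos: [0.6399, 0.0375, 0.1467]
tcp_rot: [0.998, 0.069, 0.001, -0.0]
contact_force: [0.6, -0.2, -0.7]
opening: 0.635
pred [282.08488341 285.95473162] loc [278.7, 266.2] 0.77 10356
[0.6391 0.0377 0.1388 0.056  0.9622]
[0.6392 0.0377 0.1386 0.0543 0.9708]
t 11.35 pos [0.6375 0.0343 0.146 ] phi 0.132 F [-0.5 -0.3 -1.2] op 0.635 n 2
   [-0.02, -0.04, 4.0] [0.01, 0.04, 0.01]
   [-0.02, -0.04, 4.0] [0.01, 0.04, 0.01]
```

View pics/w7.png

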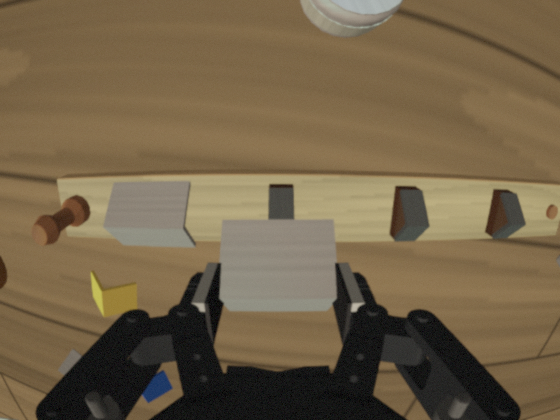

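```bash
python3 -m crank '[[1,0,0,3.5,0,0,0],[1,0,0,3.5,0,0,0],[1,0,0,1.1,0,0,0],[1,0,0,0,0,0,0],[1,0,0,0,0,0,0]]'; python3 -m crank '[[1,0,0,0.2,0,0,0],[1,0,0,0,0,0,0]]'; python3 plan.py .6369 .0351 .06 .1316 1
```

```text
time: 11.85
eef_pos: [0.6375, 0.0326, 0.066]
tcp_rot: [0.998, 0.065, -0.0, 0.0]
contact_force: [-0.5, 0.1, -1.4]
opening: 0.631
time: 12.05
eef_pos: [0.6378, 0.0333, 0.0639]
tcp_rot: [0.998, 0.065, 0.0, 0.0]
contact_force: [-0.3, 0.5, -0.7]
opening: 0.632
t 12.05 pos [0.6378 0.0333 0.0639] phi 0.1302 F [-0.3  0.5 -0.7] op 0.632 n 1
   [-0.06, -0.19, 0.39] [0.01, -0.02, -0.08]
```

```bash
python3 -m crank '[[1,0,-0.15,0.2,0,0,0],[1,0,0,0,0,0,0]]';python3 -m crank '[[1,0,0,0.1,0,0,0],[1,0,0,0,0,0,0]]';python3 -m crank '[[1,0,0,0.1,0,0,0],[1,0,0,0,0,0,0]]'
```

```text
time: 12.25
eef_pos: [0.6379, 0.0352, 0.0617]
tcp_rot: [0.998, 0.065, 0.0, 0.0]
contact_force: [0.6, 0.2, -1.0]
opening: 0.631
time: 12.45
eef_pos: [0.6384, 0.0352, 0.0611]
tcp_rot: [0.998, 0.065, 0.001, 0.0]
contact_force: [-0.2, 1.0, 1.3]
opening: 0.638
time: 12.65
eef_pos: [0.6388, 0.0351, 0.0606]
tcp_rot: [0.998, 0.065, 0.001, 0.0]
contact_force: [1.7, 1.4, 3.9]
opening: 0.633
```

```bash
python3 -m crank '[[-0.4,0,0,0,0,0,0],[-0.7,0,0,0,0,0,0],[-1,0,0,0,0,0,0],[-1,0,0,0,0,0,0]]' 20; python3 -m crank '[[-1,0,0,-2,0,0,0],[-1,0,0,-4,0,0,0],[-1,0,0,-4,0,0,0],[-1,0,0,0,0,0,0],[-1,0,0,0,0,0,0]]'; python3 wf.py .6369 .0351 .1316 .056 .032 w8;python3 plan.py .3605 .282 .14 -.643;python3 plan.py .3605 .282 .14 2.4985|head -1
```

```text
time: 13.05
eef_pos: [0.637, 0.035, 0.0587]
tcp_rot: [0.998, 0.065, -0.001, -0.0]
contact_force: [0.2, -0.1, -0.1]
opening: 1.001
time: 13.55
eef_pos: [0.6383, 0.035, 0.1608]
tcp_rot: [0.998, 0.065, 0.001, 0.0]
contact_force: [-0.4, -0.1, 0.1]
opening: 1.002
pred [277.42112488 213.8862807 ] loc [277.0, 204.8] 0.92 4791
[0.638  0.0354 0.1333 0.056  0.9861]
[0.6379 0.0354 0.1311 0.0557 0.9862]
t 13.65 pos [0.6365 0.0351 0.1576] phi 0.1306 F [-0.2  0.4 -0.8] op 1.0 n 8
   [-3.02, -3.51, 0.23] [0.0, 0.02, 5.54]
   [-3.34, -3.2, 0.23] [0.0, 0.02, 5.54]
   [-3.64, -2.86, 0.23] [0.0, 0.02, 5.54]
   [-3.9, -2.5, 0.23] [0.0, 0.02, 5.54]
   [-4.12, -2.11, 0.23] [0.0, 0.02, 5.54]
   [-4.3, -1.7, 0.23] [0.0, 0.02, 5.54]
   [-4.45, -1.28, 0.22] [0.0, 0.02, 5.54]
   [-4.55, -0.84, 0.22] [0.0, 0.02, 5.54]
t 13.65 pos [0.6365 0.0351 0.1576] phi 0.1306 F [-0.2  0.4 -0.8] op 1.0 n 16
```

View pics/w8.png

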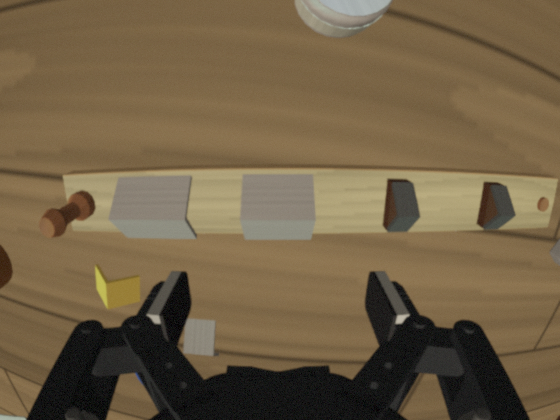

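```bash
python3 plan.py .4565 .0997 .13 .0742
```

```text
t 13.65 pos [0.6365 0.0351 0.1576] phi 0.1306 F [-0.2  0.4 -0.8] op 1.0 n 4
   [-4.25, -2.19, 0.7] [-0.01, 0.04, 0.81]
   [-4.28, -2.13, 0.7] [-0.01, 0.04, 0.81]
   [-4.31, -2.07, 0.7] [-0.01, 0.04, 0.81]
   [-4.34, -2.0, 0.69] [-0.01, 0.04, 0.81]
```

```bash
python3 -m crank '[[-1,-4.25,-2.2,0.7,0,0,0.8],[-1,-4.3,-2.1,0.7,0,0,0.8],[-1,-4.3,-2.1,0.7,0,0,0.8],[-1,-4.3,-2.0,0.7,0,0,0.8],[-1,0,0,0,0,0,0]]'; python3 wf.py .4565 .0997 .0742 .034 0 w9;python3 plan.py .4565 .0997 .034 .0742 2
```

```text
time: 14.15
eef_pos: [0.448, 0.1014, 0.1247]
tcp_rot: [0.999, 0.039, -0.008, -0.001]
contact_force: [-0.5, -0.4, -0.1]
opening: 1.009
pred [281.26810992 201.16252069] loc [282.9, 194.1] 0.91 3199
[0.4579 0.0999 0.0971 0.034  0.9713]
[0.4579 0.1001 0.0978 0.0345 0.9741]
t 14.25 pos [0.4557 0.1001 0.1292] phi 0.0759 F [ 0.2 -0.2  0.2] op 0.994 n 2
   [0.06, 0.03, 4.76] [-0.01, 0.11, 0.05]
   [0.05, 0.02, 4.76] [-0.01, 0.11, 0.05]
```

View pics/w9.png

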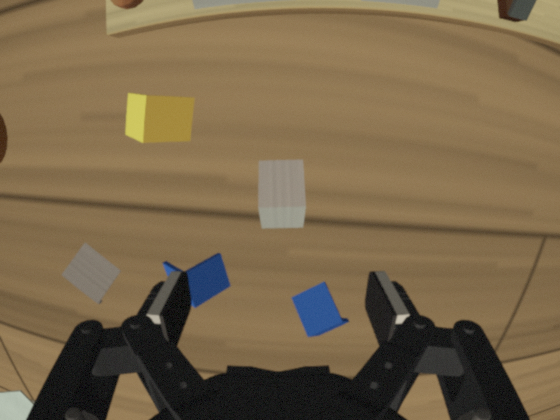

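```bash
python3 -m crank '[[-1,0.2,0,4,0,0,-1.2],[-1,0,0,4,0,0,0],[-1,0,0,1.7,0,0,0],[-1,0,0,0,0,0,0]]' 60; python3 -m crank '[[1,0,0,0,0,0,0],[1,0,0,0,0,0,0],[1,0,0,0,0,0,0],[1,0,0,0,0,0,0],[1,0,0,0,0,0,0]]'; python3 -m crank '[[1,0,0,0,0,0,0],[1,0,0,0,0,0,0]]'
```

```text
time: 14.65
eef_pos: [0.459, 0.0994, 0.0314]
tcp_rot: [0.999, 0.047, -0.003, -0.0]
contact_force: [-0.3, -0.0, 0.5]
opening: 0.999
time: 15.15
eef_pos: [0.4614, 0.0999, 0.0359]
tcp_rot: [0.999, 0.048, 0.002, 0.0]
contact_force: [0.7, -0.1, 5.4]
opening: 0.37
time: 15.35
eef_pos: [0.4615, 0.1, 0.0359]
tcp_rot: [0.999, 0.048, 0.002, 0.0]
contact_force: [0.1, -0.3, 6.0]
opening: 0.373
```

```bash
python3 -m crank '[[1,0,0,-1,0,0,0],[1,0,0,-3,0,0,0],[1,0,0,-4,0,0,0],[1,0,0,-4,0,0,0]]'; python3 plan.py .6644 -.173 .155 .1316
```

```text
time: 15.75
eef_pos: [0.4586, 0.1, 0.1551]
tcp_rot: [0.999, 0.048, -0.001, -0.0]
contact_force: [0.4, -0.2, -0.4]
opening: 0.37
t 15.75 pos [0.4586 0.1    0.1551] phi 0.0957 F [ 0.4 -0.2 -0.4] op 0.37 n 7
   [2.55, 4.16, -0.01] [-0.0, 0.02, -0.29]
   [2.53, 4.18, -0.01] [-0.0, 0.02, -0.29]
   [2.51, 4.19, -0.0] [-0.0, 0.02, -0.29]
   [2.49, 4.2, -0.0] [-0.0, 0.02, -0.29]
   [2.47, 4.21, -0.0] [-0.0, 0.02, -0.29]
   [2.45, 4.23, -0.0] [-0.0, 0.02, -0.29]
   [2.42, 4.24, -0.0] [-0.0, 0.02, -0.29]
```

```bash
python3 -m crank '[[1,2.55,4.2,0,0,0,-0.3],[1,2.5,4.2,0,0,0,-0.3],[1,2.5,4.2,0,0,0,-0.3],[1,2.5,4.2,0,0,0,-0.3],[1,2.5,4.2,0,0,0,-0.3]]' && python3 -m crank '[[1,2.45,4.2,0,0,0,-0.3],[1,2.4,4.2,0,0,0,-0.3],[1,0,0,0,0,0,0],[1,0,0,0,0,0,0]]'; python3 wf.py .6644 -.173 .1316 .034 .119 w10; python3 plan.py .6644 -.173 .074 .1316 2
```

```text
time: 16.25
eef_pos: [0.6073, -0.097, 0.1543]
tcp_rot: [0.998, 0.061, -0.0, -0.0]
contact_force: [0.6, -0.1, -0.2]
opening: 0.367
time: 16.65
eef_pos: [0.665, -0.1736, 0.1533]
tcp_rot: [0.998, 0.065, -0.001, -0.001]
contact_force: [-0.2, 0.9, -0.3]
opening: 0.368
pred [276.94436259 274.3514015 ] loc [280.6, 264.4] 0.59 5602
[ 0.662  -0.1733  0.1293  0.034   0.916 ]
[ 0.6614 -0.1664  0.1005  0.0461  0.7849]
t 16.75 pos [ 0.6646 -0.1719  0.1539] phi 0.1328 F [-0.6 -0.2  0.1] op 0.369 n 2
   [-0.01, 0.06, 3.99] [-0.04, 0.04, 0.03]
   [-0.01, 0.06, 3.99] [-0.04, 0.04, 0.03]
```

View pics/w10.png

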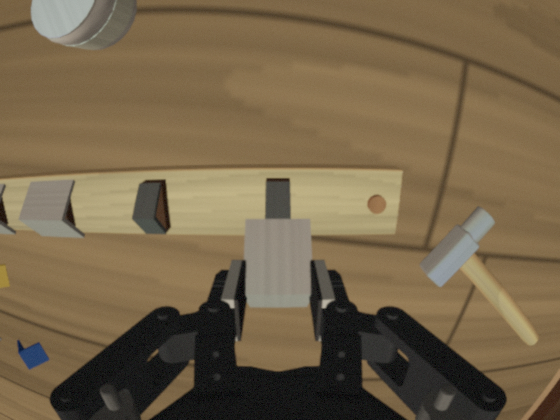

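Saddle d is in line ahead of the held 34 mm piece (columns 266–290 against 245–312). Lower.

```bash
python3 -m crank '[[1,0,0.05,3.5,0,0,0],[1,0,0,3.5,0,0,0],[1,0,0,1.1,0,0,0],[1,0,0,0,0,0,0],[1,0,0,0,0,0,0]]'; python3 -m crank '[[1,0,0,0.3,0,0,0],[1,0,0,0,0,0,0]]'; python3 -m crank '[[1,0,0,0.2,0,0,0],[1,0,0,0,0,0,0]]'; python3 plan.py .6644 -.173 .068 .1316 1
```

```text
time: 17.25
eef_pos: [0.6653, -0.1724, 0.0741]
tcp_rot: [0.998, 0.067, -0.0, -0.0]
contact_force: [0.5, 0.8, -0.5]
opening: 0.366
time: 17.45
eef_pos: [0.6661, -0.1731, 0.0714]
tcp_rot: [0.998, 0.066, 0.001, 0.0]
contact_force: [-1.0, 1.4, 1.4]
opening: 0.369
time: 17.65
eef_pos: [0.6672, -0.1736, 0.0702]
tcp_rot: [0.998, 0.066, 0.002, 0.001]
contact_force: [2.0, 1.1, 4.5]
opening: 0.368
t 17.65 pos [ 0.6672 -0.1736  0.0702] phi 0.132 F [2.  1.1 4.5] op 0.368 n 1
   [-0.27, -0.09, 0.22] [0.07, -0.23, 0.03]
```

```bash
python3 -m crank '[[1,0.25,0,-0.2,0,0,0],[1,0,0,0,0,0,0]]';python3 -m crank '[[1,0,0,0.2,0,0,0],[1,0,0,0,0,0,0]]'; python3 -m crank '[[1,0,0,0.15,0,0,0],[1,0,0,0,0,0,0]]'
```

```text
time: 17.85
eef_pos: [0.6677, -0.1731, 0.0698]
tcp_rot: [0.998, 0.066, -0.001, -0.0]
contact_force: [0.8, -0.6, 2.8]
opening: 0.368
time: 18.05
eef_pos: [0.6687, -0.1733, 0.0687]
tcp_rot: [0.998, 0.066, 0.001, 0.0]
contact_force: [2.6, 0.5, 2.7]
opening: 0.37
time: 18.25
eef_pos: [0.6691, -0.1733, 0.0683]
tcp_rot: [0.998, 0.066, 0.001, 0.0]
contact_force: [1.4, 1.9, 4.7]
opening: 0.369
```

```bash
python3 -m crank '[[0,0,0,0,0,0,0],[-0.5,0,0,0,0,0,0],[-1,0,0,0,0,0,0],[-1,0,0,0,0,0,0],[-1,0,0,0,0,0,0]]' 20; python3 -m crank '[[-1,0,0,-2,0,0,0],[-1,0,0,-4,0,0,0],[-1,0,0,-4,0,0,0],[-1,0,0,0,0,0,0],[-1,0,0,0,0,0,0]]'; python3 wf.py .6644 -.173 .1316 .034 .032 w11;python3 plan.py .3605 .282 .14 2.4985
```

```text
time: 18.75
eef_pos: [0.6677, -0.173, 0.0663]
tcp_rot: [0.998, 0.066, -0.0, -0.0]
contact_force: [-0.1, 0.5, 0.5]
opening: 0.998
time: 19.25
eef_pos: [0.6688, -0.1734, 0.1687]
tcp_rot: [0.998, 0.066, 0.001, 0.001]
contact_force: [-0.8, -0.1, -0.7]
opening: 0.998
pred [276.42664454 214.07029731] loc [277.3, 209.0] 0.6 2683
[ 0.6655 -0.1734  0.131   0.034   0.9766]
[ 0.6645 -0.1654  0.1205  0.0499  0.7502]
t 19.35 pos [ 0.6671 -0.1727  0.1651] phi 0.1323 F [ 0.   0.6 -1. ] op 0.996 n 16
   [-1.52, -3.07, 0.17] [-0.01, -0.0, -8.47]
   [-1.06, -3.26, 0.16] [-0.01, -0.0, -8.47]
   [-0.56, -3.38, 0.16] [-0.01, -0.0, -8.47]
   [-0.06, -3.43, 0.16] [-0.01, -0.0, -8.47]
   [0.45, -3.4, 0.16] [-0.01, -0.0, -8.47]
   [0.94, -3.3, 0.16] [-0.01, -0.0, -8.47]
   [1.42, -3.12, 0.16] [-0.01, -0.0, -8.47]
   [1.86, -2.88, 0.16] [-0.01, -0.0, -8.47]
   [2.27, -2.57, 0.16] [-0.01, -0.0, -8.47]
   [2.62, -2.21, 0.16] [-0.01, -0.0, -8.47]
   [2.92, -1.8, 0.16] [-0.01, -0.0, -8.47]
   [3.15, -1.35, 0.16] [-0.01, -0.0, -8.47]
   [3.32, -0.87, 0.16] [-0.01, -0.0, -8.47]
   [3.41, -0.37, 0.16] [-0.01, -0.0, -8.47]
   [3.43, 0.13, 0.16] [-0.01, -0.0, -8.47]
   [3.37, 0.64, 0.16] [-0.01, -0.0, -8.47]
```

View pics/w11.png

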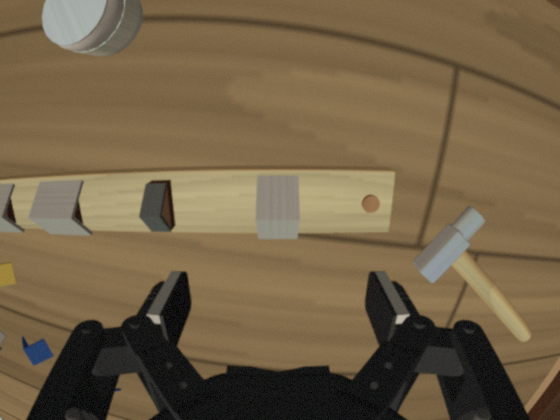

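```bash
python3 -m crank '[[-1,-1.5,-3.05,0,0,0,-8.5],[-1,-1.05,-3.25,0,0,0,-8.5],[-1,-0.55,-3.4,0,0,0,-8.5],[-1,-0.05,-3.4,0,0,0,-8.5],[-1,0.45,-3.4,0,0,0,-8.5]]' && python3 -m crank '[[-1,0.95,-3.3,0,0,0,-8.5],[-1,1.4,-3.1,0,0,0,-8.5],[-1,1.85,-2.9,0,0,0,-8.5],[-1,2.3,-2.6,0,0,0,-8.5],[-1,2.6,-2.2,0,0,0,-8.5]]' && python3 -m crank '[[-1,2.9,-1.8,0.5,0,0,-8.5],[-1,3.15,-1.35,0.5,0,0,-8.5],[-1,3.3,-0.85,0.5,0,0,-8.5],[-1,3.4,-0.35,0.5,0,0,-8.5],[-1,3.4,0.15,0.5,0,0,-8.5]]'; python3 plan.py .3605 .282 .14 2.4985
```

```text
time: 19.85
eef_pos: [0.5705, -0.0299, 0.1643]
tcp_rot: [0.905, 0.426, -0.002, -0.001]
contact_force: [0.3, 0.5, 0.6]
opening: 1.005
time: 20.35
eef_pos: [0.4739, 0.1115, 0.1646]
tcp_rot: [0.689, 0.725, -0.001, -0.002]
contact_force: [0.6, 0.8, 0.0]
opening: 1.002
time: 20.85
eef_pos: [0.3782, 0.2523, 0.1397]
tcp_rot: [0.379, 0.925, -0.001, -0.001]
contact_force: [0.3, 1.1, 0.4]
opening: 0.998
t 20.85 pos [0.3782 0.2523 0.1397] phi 2.3635 F [0.3 1.1 0.4] op 0.998 n 1
   [3.35, 0.87, -0.03] [-0.19, -0.11, -7.74]
```

```bash
python3 -m crank '[[-1,3.3,0.7,0,0,0,-7.7],[-1,0,0,0,0,0,0],[-1,0,0,0,0,0,0]]'; python3 wf.py .3605 .282 2.4985 .045 0 w12;python3 plan.py .3605 .282 .03 2.4985 1
```

```text
time: 21.15
eef_pos: [0.3607, 0.28, 0.1402]
tcp_rot: [0.319, 0.948, -0.001, -0.001]
contact_force: [0.4, 0.4, 0.2]
opening: 1.002
pred [279.40060752 204.95829932] loc [279.5, 201.3] 0.83 3560
[0.3614 0.2818 2.5127 0.045  0.9804]
[0.3615 0.2819 2.5191 0.0449 0.9806]
t 21.25 pos [0.3619 0.2794 0.141 ] phi 2.4908 F [ 0.2 -1.9 -0.7] op 1.001 n 1
   [0.26, 0.14, 11.1] [-0.09, -0.03, -0.44]
```

View pics/w12.png

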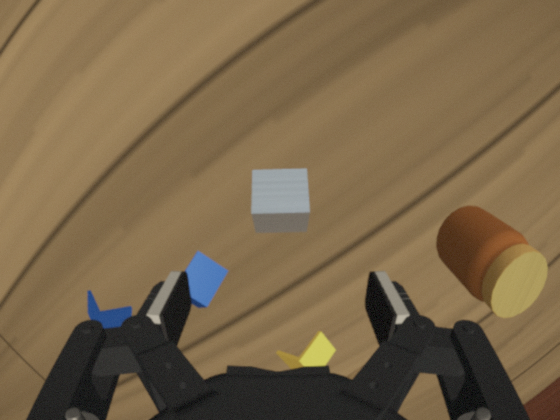

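```bash
python3 -m crank '[[-1,0.1,0.15,4.5,0,0,-1.2],[-1,0,0,4.5,0,0,0],[-1,0,0,2,0,0,0],[-1,0,0,0,0,0,0]]' 60; python3 -m crank '[[1,0,0,0,0,0,0],[1,0,0,0,0,0,0],[1,0,0,0,0,0,0],[1,0,0,0,0,0,0],[1,0,0,0,0,0,0]]'; python3 -m crank '[[1,0,0,0,0,0,0],[1,0,0,0,0,0,0]]'
```

```text
time: 21.65
eef_pos: [0.3599, 0.2795, 0.0283]
tcp_rot: [0.31, 0.951, -0.003, -0.003]
contact_force: [-0.1, 0.8, -0.9]
opening: 1.002
time: 22.15
eef_pos: [0.3641, 0.2827, 0.034]
tcp_rot: [0.309, 0.951, 0.002, 0.002]
contact_force: [0.2, -1.0, 6.5]
opening: 0.501
time: 22.35
eef_pos: [0.3641, 0.2827, 0.034]
tcp_rot: [0.309, 0.951, 0.002, 0.002]
contact_force: [0.2, -0.1, 7.1]
opening: 0.501
```

```bash
python3 -m crank '[[1,0,0,-1,0,0,0],[1,0,0,-3,0,0,0],[1,0,0,-4,0,0,0],[1,0,0,-4,0,0,0]]'; python3 plan.py .6517 -.0687 .155 3.273
```

```text
time: 22.75
eef_pos: [0.3609, 0.2814, 0.1528]
tcp_rot: [0.309, 0.951, -0.001, -0.001]
contact_force: [-0.1, 0.3, -0.9]
opening: 0.499
t 22.75 pos [0.3609 0.2814 0.1528] phi 2.5131 F [-0.1  0.3 -0.9] op 0.499 n 10
   [-4.41, -1.12, -0.03] [-0.01, -0.01, -4.35]
   [-4.31, -1.45, -0.02] [-0.01, -0.01, -4.35]
   [-4.19, -1.78, -0.02] [-0.01, -0.01, -4.35]
   [-4.04, -2.09, -0.02] [-0.01, -0.01, -4.35]
   [-3.87, -2.39, -0.02] [-0.01, -0.01, -4.35]
   [-3.68, -2.68, -0.02] [-0.01, -0.01, -4.35]
   [-3.47, -2.95, -0.02] [-0.01, -0.01, -4.35]
   [-3.23, -3.2, -0.02] [-0.01, -0.01, -4.35]
   [-2.98, -3.44, -0.02] [-0.01, -0.01, -4.35]
   [-2.71, -3.66, -0.02] [-0.01, -0.01, -4.35]
```

```bash
python3 -m crank '[[1,-4.4,-1.1,0,0,0,-4.35],[1,-4.3,-1.45,0,0,0,-4.35],[1,-4.2,-1.8,0,0,0,-4.35],[1,-4.05,-2.1,0,0,0,-4.35],[1,-3.85,-2.4,0,0,0,-4.35]]' && python3 -m crank '[[1,-3.7,-2.7,0,0,0,-4.35],[1,-3.5,-2.95,0,0,0,-4.35],[1,-3.2,-3.2,0,0,0,-4.35],[1,-3,-3.4,0,0,0,-4.35],[1,-2.7,-3.7,0,0,0,-4.35]]' && python3 -m crank '[[1,0,0,0,0,0,0],[1,0,0,0,0,0,0]]'; python3 wf.py .6517 -.0687 .1316 .045 .119 w13; python3 plan.py .6517 -.0687 .074 3.273 2
```

```text
time: 23.25
eef_pos: [0.5075, 0.1053, 0.1522]
tcp_rot: [0.123, 0.992, 0.0, -0.0]
contact_force: [1.9, 0.4, -0.2]
opening: 0.502
time: 23.75
eef_pos: [0.6531, -0.0699, 0.1519]
tcp_rot: [-0.067, 0.998, 0.0, -0.001]
contact_force: [1.0, 1.1, -0.8]
opening: 0.502
time: 23.95
eef_pos: [0.6523, -0.0692, 0.1514]
tcp_rot: [-0.064, 0.998, 0.0, -0.001]
contact_force: [-0.5, 0.8, -1.8]
opening: 0.503
pred [278.31395834 273.18837483] loc [278.2, 253.5] 0.9 8086
[ 0.6502 -0.0686  0.1546  0.045   0.9401]
[ 0.65   -0.0692  0.1221  0.0433  0.9604]
t 24.05 pos [ 0.6517 -0.0676  0.1514] phi -3.0107 F [-0.4 -0.2 -1.1] op 0.501 n 2
   [-0.0, -0.06, 3.87] [0.03, -0.05, -0.01]
   [0.0, -0.06, 3.87] [0.03, -0.05, -0.01]
```

View pics/w13.png

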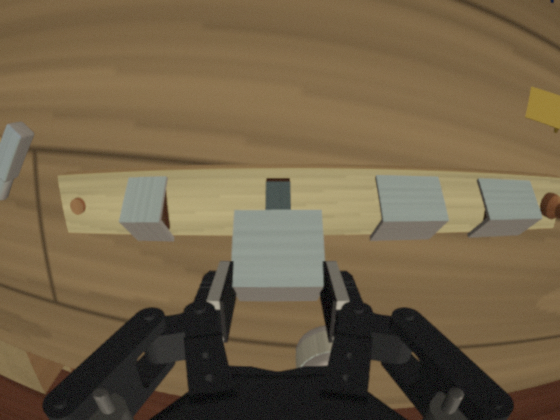

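```bash
python3 -m crank '[[1,-0.15,-0.1,3.5,0,0,0],[1,0,0,3.5,0,0,0],[1,0,0,0.8,0,0,0],[1,0,0,0,0,0,0],[1,0,0,0,0,0,0]]'; python3 -m crank '[[1,0,0,0.3,0,0,0],[1,0,0,0,0,0,0]]'; python3 -m crank '[[1,0,0,0.2,0,0,0],[1,0,0,0,0,0,0]]'; python3 plan.py .6517 -.0687 .066 3.273 1
```

```text
time: 24.55
eef_pos: [0.6551, -0.069, 0.0756]
tcp_rot: [-0.066, 0.998, -0.0, 0.001]
contact_force: [0.2, 0.5, -0.7]
opening: 0.499
time: 24.75
eef_pos: [0.6552, -0.0696, 0.0724]
tcp_rot: [-0.065, 0.998, -0.0, 0.001]
contact_force: [0.1, -0.9, -0.8]
opening: 0.502
time: 24.95
eef_pos: [0.6544, -0.0696, 0.0691]
tcp_rot: [-0.065, 0.998, -0.0, 0.0]
contact_force: [-0.0, 0.9, -1.5]
opening: 0.498
t 24.95 pos [ 0.6544 -0.0696  0.0691] phi -3.0112 F [-0.   0.9 -1.5] op 0.498 n 1
   [0.26, 0.12, 0.31] [-0.01, 0.02, -0.06]
```

```bash
python3 -m crank '[[1,0,0,0.2,0,0,0],[1,0,0,0,0,0,0]]'; python3 -m crank '[[1,0,0,0.1,0,0,0],[1,0,0,0,0,0,0]]'; python3 -m crank '[[1,0,0,0.1,0,0,0],[1,0,0,0,0,0,0]]'
```

```text
time: 25.15
eef_pos: [0.6545, -0.0697, 0.0676]
tcp_rot: [-0.065, 0.998, -0.0, -0.0]
contact_force: [-1.9, 1.2, 3.1]
opening: 0.501
time: 25.35
eef_pos: [0.6546, -0.0697, 0.0676]
tcp_rot: [-0.065, 0.998, -0.0, -0.0]
contact_force: [-3.9, 0.7, 8.1]
opening: 0.5
time: 25.55
eef_pos: [0.6546, -0.0696, 0.0675]
tcp_rot: [-0.065, 0.998, -0.0, -0.001]
contact_force: [-4.8, 1.2, 11.4]
opening: 0.498
```

```bash
python3 -m crank '[[1,0.2,0,-0.2,0,0,0],[1,0,0,0,0,0,0]]'; python3 -m crank '[[1,0,0,0.1,0,0,0],[1,0,0,0,0,0,0]]'; python3 -m crank '[[1,0,0,0.1,0,0,0],[1,0,0,0,0,0,0]]'
```

```text
time: 25.75
eef_pos: [0.6525, -0.0698, 0.0669]
tcp_rot: [-0.065, 0.998, -0.0, 0.001]
contact_force: [0.4, -0.7, 1.8]
opening: 0.5
time: 25.95
eef_pos: [0.653, -0.0698, 0.0663]
tcp_rot: [-0.065, 0.998, -0.0, 0.001]
contact_force: [0.5, 0.6, 2.8]
opening: 0.506
time: 26.15
eef_pos: [0.6531, -0.0698, 0.0663]
tcp_rot: [-0.065, 0.998, -0.0, 0.0]
contact_force: [-0.7, 0.9, 7.3]
opening: 0.5
```

Seated (z .066 as predicted). Release, rise, and check everything.

```bash
python3 -m crank '[[0,0,0,0,0,0,0],[-0.5,0,0,0,0,0,0],[-1,0,0,0,0,0,0],[-1,0,0,0,0,0,0],[-1,0,0,0,0,0,0]]' 20; python3 -m crank '[[-1,0,0,-2,0,0,0],[-1,0,0,-4,0,0,0],[-1,0,0,-4,0,0,0],[-1,0,0,0,0,0,0],[-1,0,0,0,0,0,0]]'; python3 wf.py .6507 -.0689 .1316 .045 .032 w14; python3 -m crank '[[-1,4.5,0,-2,0,0,0],[-1,4.5,0,-2,0,0,0],[-1,4.5,0,-2,0,0,0],[-1,0,0,0,0,0,0],[-1,0,0,0,0,0,0]]'
```

```text
time: 26.65
eef_pos: [0.652, -0.0697, 0.0641]
tcp_rot: [-0.065, 0.998, 0.0, -0.001]
contact_force: [-0.3, -0.0, 0.7]
opening: 1.004
time: 27.15
eef_pos: [0.6531, -0.0699, 0.1663]
tcp_rot: [-0.065, 0.998, -0.0, 0.001]
contact_force: [0.5, -0.5, 0.1]
opening: 0.998
pred [279.25561672 205.33603926] loc [277.8, 199.2] 0.9 3839
[ 0.6521 -0.0699  0.1246  0.045   0.9659]
[ 0.652  -0.0699  0.1232  0.0455  0.9663]
time: 27.75
eef_pos: [0.5177, -0.0872, 0.2239]
tcp_rot: [-0.065, 0.998, 0.0, -0.0]
contact_force: [0.3, 0.2, -0.7]
opening: 0.994
```

```bash
cat > fin.py <<'E'
from fit import *
import pickle
u=np.array([-np.sin(.1316),np.cos(.1316)]); C=np.array([.6438,-.0169])
P=[(L,*(C+u*k*.105)) for L,k in((.067,1.5),(.056,.5),(.045,-.5),(.034,-1.5))]
for n in ("scene","side"):
    r=read_camera(n); ds=trace("offcut_34",n)
    s=2; im=cv2.resize(r["color"][:,:,::-1],None,fx=1.4,fy=1.4); cv2.imwrite(f"pics/fin_{n}.png",im)
    for L,x,y in P:
        q=proj(r,[x,y,.05])[0]; d=min(ds,key=lambda d:np.hypot(*(np.array(d["location"])-q)))
        f=fitoff([(r,d["pixels"],False)],x,y,z0=.032,L=L,yaws=[.1316]); print(n,L,np.round(f,4),"err mm",np.round((np.array(f[:2])-[x,y])*1000,1))
    print([ (np.round(onz(r,d["location"],0),4),round(d["p"],2)) for d in place_of("jar",n)][:2])
E
python3 fin.py
```

```text
scene 0.067 [0.623  0.138  0.1297 0.067  0.9456] err mm [-0.2 -1.2]
scene 0.056 [0.6368 0.0333 0.1364 0.056  0.9189] err mm [-0.1 -1.8]
scene 0.045 [ 0.65   -0.0713  0.1636  0.045   0.9207] err mm [-0.7 -2.3]
scene 0.034 [ 0.6647 -0.1742  0.1181  0.034   0.929 ] err mm [ 0.2 -1.2]
[(array([ 0.5023,  0.4002, -0.    ]), 0.72)]
side 0.067 [0.6239 0.1391 0.1239 0.067  0.9514] err mm [ 0.8 -0.1]
side 0.056 [0.6373 0.0357 0.1118 0.056  0.9128] err mm [0.3 0.6]
side 0.045 [ 0.6506 -0.0671  0.1215  0.045   0.8326] err mm [-0.1  1.8]
side 0.034 [ 0.6661 -0.171   0.1496  0.034   0.8753] err mm [1.6 2.1]
[(array([0.5005, 0.4112, 0.    ]), 0.73)]
```

View pics/w14.png

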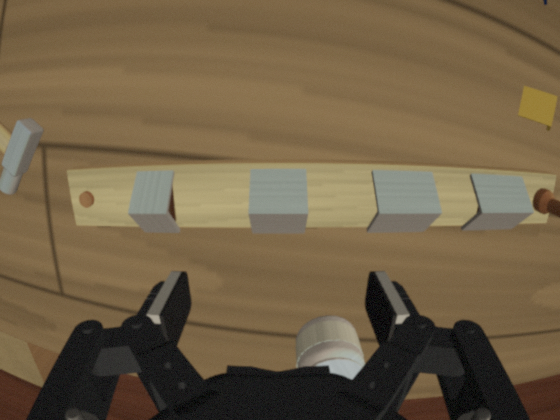

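View pics/fin_side.png

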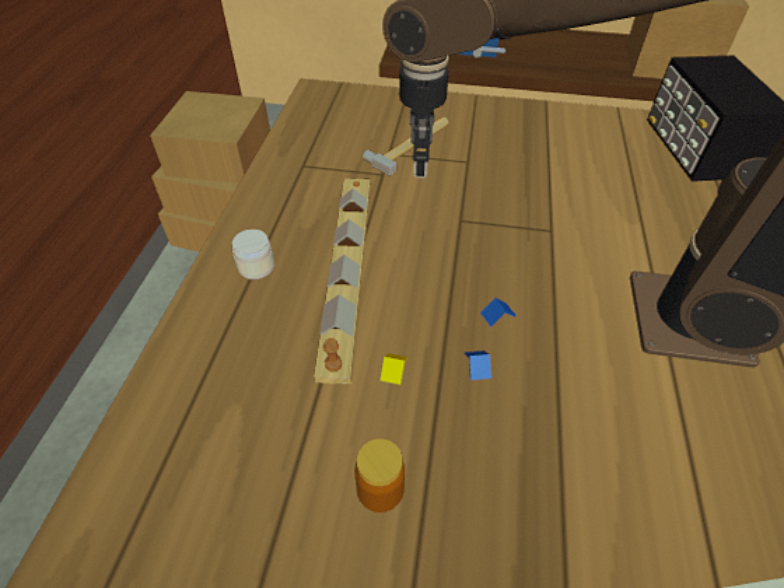

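View pics/fin_scene.png

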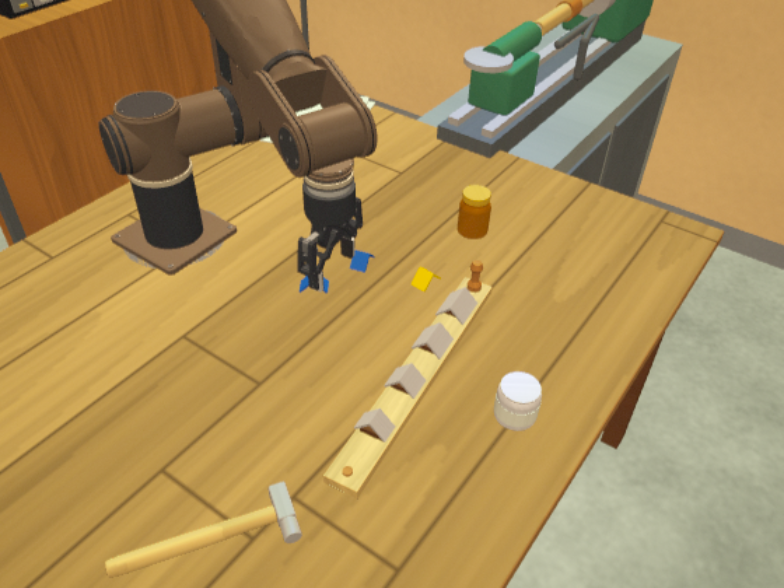

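All four offcuts are on their saddles in decreasing length from the post, the jar is upright, and the robot is clear. Handing in.

```bash
python3 -c "
from plant import *
print(sign_off())"
```

```text
the job is handed in; nothing more can be done
None
```

The four offcuts are on the rack in order of length: 67 mm on saddle_a next to the post, then 56, 45 and 34 mm outwards to saddle_d. I handed the job in at about 28 s of the 102 s allowed. `sign_off` gave no verdict, so this rests on my own checks.

- **Position:** each piece fitted within 3 mm of its saddle in both the scene and side pictures. The ridges agreed with the rack's direction to within about 0.03 rad.
- **Seating:** I did not measure the seated height directly from the pictures. I lowered each piece until the wrist force rose, and the tool height at contact came within about a millimetre of the nested height. The 45 and 34 mm pieces first touched one slope slightly early, so I shifted them about 2 mm before releasing.
- **Jar:** it stands upright in the last pictures and I never reached near it. The network's jar points before and after differ by 4 to 15 mm depending on the camera. I take that as network error, but I didn't check it more closely.
- **Disagreement:** the scene and side cameras differ by 1 to 4 mm along the rack, in line with the stated calibration accuracy. Without a fixed length, the close-up length fit on the 34 mm piece failed at the rack (46 and 50 mm, poor match). On the bench the same fit gave 34.5 mm.

I left the blue and yellow look-alikes alone.

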